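Pack the bottle carrier and dock it behind the spring gate

ROBOT

A 7-joint arm with a two-finger parallel gripper is mounted at the origin on a cart in front of the work surface, level with it; the furniture and walls round the work are solid. World frame = base frame: x ahead of the robot, y to its left, z up, the work surface at z = 0. Lengths are in mm, angles in rad, forces in N, time in s.
With the tool pointing down it reaches from about 350 to 900 mm from the base axis. Payload 7.2 kg.
Tool frame: the origin (TCP) lies midway between the tips of the shut fingers; the grasp point (between the pads) lies 19 mm behind it; z points along the fingers, y is the line along which they close (so a half turn about z gives the same grasp; the last joint's range is limited). The gripper opens to 85 mm and grips with 20 to 120 N. Pads are 22 mm wide; open, the fingers measure 114 mm over their backs; the gripper's body (76 mm by 85 mm) begins 54 mm behind the grasp point. The pads swing forward as they close: fully open they stand 13 mm farther back than shut.
Start: joints at [-1.27, 0.411, -0.013, 1.596, 0.006, 1.134, -0.082], TCP at [225.32, 582.975, 231.297] pointing down, gripper open.
Joint ranges: [-2.95, 2.95], [-0.29, 1.99], [-1.47, 1.44], [0.14, 2.54], [-1.03, 4.17], [0.13, 1.85], [-2.86, 2.86]. Speed limits (rad/s): [2.39, 2.39, 3.01, 3.01, 3.14, 3.14, 3.14].

INTERFACE

Orientations are given as a 3x3 rotation matrix whose columns are the frame's x, y, z axes.
In Python, from cell import monitor, viewer, order, finder gives the robot as it stands.
- The arm moves only by the tool step_arm, never from a script. Its argument "commands" is a list of rows, each an object of numbers: "gripper": the opening, from 0 (shut) to 1 (fully open); "tx", "ty", "tz": the shift along the tool's x, y, z in units of 0.5 m (1.0 is 0.5 m); "roll": the turn about the tool's z in units of 30 degrees (1.0 is 30 degrees). A call has 1 to 12 rows; each row is the pose to reach, as a shift and turn from the pose commanded when the call began, along the tool's axes at that moment; what a row does not reach only later rows make up. A row lasts 1/8 s, in which the tool goes at most 62.5 mm and 10.7 degrees, less where a joint would pass 70% of its speed; a pose out of reach is approached as far as the arm can. A call with a number of a shift or a turn outside -1 to 1 is refused whole. A call with a gripper value outside its range is refused whole. The fingers move at their own pace and stop on an object; the grip force is fixed at half the most. Time passes only in rows, so rows that repeat a pose let the fingers close. It gives the time, the measured TCP pose, the force, the opening and the grip force at its end, in the units of the state.
- monitor.sense(): the state, without advancing time (a new reading comes with each control period).
- viewer.capture(name): name is "side" or "top" or "wrist"; returns a dict with "pixels" (384x512x3 uint8, red, green, blue), "K" (3x3 intrinsics, pixels), "world_from_camera" (4x4, takes a point from camera to world coordinates). Camera axes: x right, y down, z forward; pixel columns grow to the right and rows downward; lengths in mm; the calibration is good to about 2 mm. A picture is of the moment at which its call begins. There is no depth.
- order.job_done(): hands the job in; it is judged then, once.
Trained networks look in a picture, given as the dict that the camera call returned (one of the last four; its "shot" number tells which), for a name from the list of things; names that differ only in an ending like _2 or _b are one class to them, and where a whole thing is asked for, a point or a joint stands for the part that bears it (a point fixed in the world has none). Each returns a list of dicts, best first, with "score" (0 to 1); they miss things now and then, are a little off and sometimes report something else, mostly with a low value. They report only what shows in the picture. A call takes as long as a camera call. They do not tell look-alikes from the thing itself.
- finder.find_in(query, picture): "bbox" ([left, top, right, bottom] in pixels, round what is visible of it).
The state is a dict: "time": time; "q": joint angles; "qvel": joint speeds; "joint_efforts": joint torques, N m; "tool_pos": TCP position; "ee_rot": TCP orientation; "ft_force": force on the tool from outside, world axes, zero at the start; "wrist_torque": the same for the moment, N m; "gripper_width": finger opening in mm; "grip_force": force on a finger pad.
Only numpy, scipy, OpenCV 4.12 (cv2) and the standard library are available. Lean on these libraries where they do the work, as an engineer would, in place of code of your own. Each camera call takes 0.05 s, during which the arm holds its last target. There are 200 camera calls.

TASK

Get the bottles ready for the drive: stand each of the three or four small brown black-capped bottles near the carrier upright in its own cell of it (the lone one far off to the left beyond the tube rack stays), then turn the square hold-down plate so that its two holes line up with the two studs on the carrier's hub and lower it over them until it sits flat on the hub. Then slide the loaded carrier along the worktop (do not lift it) front first through the two spring flaps of the dock, until it is fully home against the end wall and both flaps have swung shut behind it. Leave the plate seated and do not knock over the beaker.

Things in the scene. Friction and masses are not known exactly. Their poses are not given: they have to be found in the camera images.
- bottle_a: small brown round bottle with a black screw cap, 44 mm across the body and 88 mm high in all: body up to 72 mm, above it the cap, 27 mm across, from 68 to 88 mm. About 120 g, stands upright at the start. Origin at the centre of its underside, z up along the bottle. Four alike at most; some may be absent. Best taken from above by the cap.
- bottle_b: small brown round bottle with a black screw cap, 44 mm across the body and 88 mm high in all: body up to 72 mm, above it the cap, 27 mm across, from 68 to 88 mm. About 120 g, stands upright at the start. Origin at the centre of its underside, z up along the bottle. Four alike at most; some may be absent. Best taken from above by the cap.
- bottle_c: small brown round bottle with a black screw cap, 44 mm across the body and 88 mm high in all: body up to 72 mm, above it the cap, 27 mm across, from 68 to 88 mm. About 120 g, stands upright at the start. Origin at the centre of its underside, z up along the bottle. Four alike at most; some may be absent. Best taken from above by the cap.
- bottle_d: small brown round bottle with a black screw cap, 44 mm across the body and 88 mm high in all: body up to 72 mm, above it the cap, 27 mm across, from 68 to 88 mm. About 120 g, stands upright at the start. Origin at the centre of its underside, z up along the bottle. Four alike at most; some may be absent. Best taken from above by the cap.
- carrier: loose white open-topped crate, 120 x 120 mm, walls 36 mm high, 4 mm thick; 2 x 2 cells, each 54 x 54 mm inside, cell floor 4 mm up; 350 g empty, slick underside. Origin at the centre of its underside; +x is its front (enters the dock first), z up. A column 18 mm thick rises from its middle to the hub (see hub_seat); a grip post stands behind its rear wall (see post_top). Bottles standing in it reach 92 mm up.
- cell_1 (a point): centre of the front left cell's floor in the carrier (29 mm in carrier x, 29 mm in y, 4 mm up); axes as the carrier's
- cell_2 (a point): centre of the front right cell's floor in the carrier (29 mm in carrier x, -29 mm in y, 4 mm up); axes as the carrier's
- cell_3 (a point): centre of the rear left cell's floor in the carrier (-29 mm in carrier x, 29 mm in y, 4 mm up); axes as the carrier's
- cell_4 (a point): centre of the rear right cell's floor in the carrier (-29 mm in carrier x, -29 mm in y, 4 mm up); axes as the carrier's
- hub_seat (a point): middle of the upper face of the carrier's hub, a steel cross bar 11 mm (x) by 33 mm (y), 96 mm above the carrier's underside; axes as the carrier's. On it two upright studs at y = +12 and -12 mm, 7 mm thick, 13 mm high, tips rounded.
- post_top (a point): top centre of the carrier's square black upright grip post, 16 x 16 mm, for taking hold of the carrier and sliding it; 110 mm above the carrier's underside (free from 36 mm up), 70 mm behind the carrier's middle (x = -70 mm; back face at -78 mm); axes as the carrier's
- plate: loose square aluminium hold-down plate 84 x 84 x 6 mm, about 90 g, with two through holes of 11.5 mm at y = +12 and -12 mm, x = 0. On top a black bar grip 40 mm long (x), 10 mm thick (y), from 6 to 36 mm above the underside. Origin at the centre of its underside, z up. A half turn about z makes no difference; a quarter turn does.
- dock: transport dock fixed to the worktop, open above and without a floor (the carrier slides on the worktop). Origin on the worktop in the middle of the gate; +x is the way the carrier goes in, z up. Inside, the bay is 150 mm wide between walls 62 mm high and ends at a wall with its inner face at x = +198 mm: a carrier fully home has its origin at x = +138 mm.
- gate_middle (a point): middle of the gate, 30 mm above the dock's origin; axes as the dock's. Two round gate posts, 16 mm thick and 62 mm high, centred at x = -6 mm, y = +73 and -73 mm, leave an opening 130 mm wide. The two flaps close it at x = +6 mm.
- flap_left (a joint): angle of the left (dock +y) spring flap about its upright hinge at the gate's side, 0 shut, growing as it swings into the bay, up to 1.62 rad. Flap 68 mm from hinge to free edge, from 8 to 58 mm above the worktop; a weak spring (about 0.5 N at the free edge when wide open) shuts it; pushing the carrier in takes up to about 15 N.
- flap_right (a joint): the same for the right (dock -y) spring flap: 0 shut, growing as it swings into the bay
- beaker: clear plastic beaker, 75 mm across and 93 mm high, standing upright, origin at the centre of its underside; a bystander, not to be knocked over
Mind the look-alikes: they are no part of the job. What is shaped like the bottle_b but green or pink is not meant.

How it is judged:
By the outcome, as a careful person would: the job done as asked, in the order asked, and still so for the second after the job is handed in, with the robot touching nothing.
Of bottle_a, bottle_b, bottle_c, bottle_d only 3 to 4 are there at a start; the rules pass over those that are not, and their reading is None.
At some moment in a run one of plate may be knocked a few centimetres aside while the robot is not near it.
Once in a run the grip may slacken for a moment while it holds something.
It also fails if it takes over 200 s, if anything falls off the work surface, if the arm or the gripper's body presses on something with over 40 N, if the wrist force passes 120 N, or if a joint passes its speed limit or range.

## Working session

There is one attempt and no reset: what is moved stays moved. The work goes in short steps, Python scripts to look and compute and a tool call to move; the robot and the scene stay as the last step left them, time stands still between calls to the robot, and variables do not carry over. Pictures are saved under pics/ and viewed, at most 14 in all, crops included, and the job is handed in when it is done.

Besides the shell and the picture viewer there is one more tool, called after "Request:" as name(argument=value, ...) on one line, values as JSON. step_arm: Moves the arm, as the interface text tells. Shifts and turns lie within -1 to 1; 1 stands for 0.5 m of shift or 30 degrees of turn. Its arguments: {"type":"object","properties":{"commands":{"type":"array"}},"required":["commands"]}

```bash
ls; mkdir -p pics
cat > h.py <<'E'
import numpy as np, cv2
from cell import monitor, viewer, order, finder
def cap(n,f=None):
    p=viewer.capture(n)
    if f: cv2.imwrite('pics/'+f,p['pixels'][:,:,::-1])
    return p
def ray(p,u,v,z):
    K=np.array(p['K']);T=np.array(p['world_from_camera'])
    d=T[:3,:3]@np.linalg.solve(K,[u,v,1]);o=T[:3,3]
    return o+d*(z-o[2])/d[2]
def proj(p,X):
    T=np.linalg.inv(np.array(p['world_from_camera']));c=T[:3,:3]@np.array(X)+T[:3,3]
    q=np.array(p['K'])@c;return q[:2]/q[2]
E
python3 - <<'E'
from h import *
s=monitor.sense();print(s['time'],s['tool_pos'],np.round(s['ee_rot'],3).tolist(),s['gripper_width'])
a=cap('top','top0.png');b=cap('side','side0.png')
for n,p in(('top',a),('side',b)):
    print(n,np.round(p['K'],1).tolist(),np.round(p['world_from_camera'],2).tolist())
    for q in('bottle_a','carrier','plate','dock','beaker'):
        print(q,[(np.round(d['bbox']).tolist(),round(d['score'],2)) for d in finder.find_in(q,p)])
cv2.imwrite('pics/both0.png',np.vstack([a['pixels'],b['pixels']])[:,:,::-1])
cv2.imwrite('pics/both0.png',cv2.resize(np.hstack([a['pixels'],b['pixels']])[:,:,::-1],(800,300)))
E
```

```text
pics
0.0 [225.15014659 582.49712815 230.44049981] [[-0.933, 0.36, -0.0], [0.36, 0.933, -0.002], [-0.0, -0.002, -1.0]] 85.42474671499541
top [[347.0, 0.0, 258.9], [0.0, 347.0, 192.4], [0.0, 0.0, 1.0]] [[-0.01, -1.0, 0.1, 505.47], [-1.0, 0.0, -0.0, 197.34], [0.0, -0.1, -1.0, 1138.8], [0.0, 0.0, 0.0, 1.0]]
bottle_a [([306.0, 237.0, 322.0, 251.0], 0.77), ([266.0, 116.0, 277.0, 134.0], 0.71), ([332.0, 237.0, 350.0, 250.0], 0.67), ([360.0, 236.0, 378.0, 252.0], 0.62), ([206.0, 230.0, 224.0, 244.0], 0.61)]
carrier [([233.0, 220.0, 274.0, 269.0], 0.89)]
plate [([175.0, 205.0, 203.0, 238.0], 0.95)]
dock [([219.0, 141.0, 280.0, 221.0], 0.86), ([231.0, 219.0, 271.0, 266.0], 0.53)]
beaker [([136.0, 222.0, 167.0, 248.0], 0.79)]
side [[415.2, 0.0, 259.7], [0.0, 415.2, 189.0], [0.0, 0.0, 1.0]] [[-0.84, -0.24, 0.49, -104.5], [-0.55, 0.38, -0.75, 1276.57], [-0.01, -0.89, -0.45, 738.47], [0.0, 0.0, 0.0, 1.0]]
bottle_a [([265.0, 215.0, 278.0, 246.0], 0.86), ([336.0, 167.0, 348.0, 190.0], 0.75), ([213.0, 173.0, 226.0, 195.0], 0.73), ([330.0, 174.0, 338.0, 184.0], 0.39)]
carrier [([279.0, 214.0, 319.0, 242.0], 0.6)]
plate [([242.0, 239.0, 262.0, 259.0], 0.77), ([211.0, 185.0, 283.0, 233.0], 0.73)]
dock [([279.0, 212.0, 317.0, 240.0], 0.71), ([209.0, 184.0, 285.0, 234.0], 0.67)]
beaker [([226.0, 236.0, 246.0, 278.0], 0.6)]
```

Run:
```python
import cv2
a=cv2.imread('pics/top0.png');cv2.imwrite('pics/top0c.png',cv2.resize(a[100:290,130:396],(798,570),interpolation=cv2.INTER_CUBIC))
b=cv2.imread('pics/side0.png');cv2.imwrite('pics/side0c.png',cv2.resize(b[130:300,170:400],(798,590),interpolation=cv2.INTER_CUBIC))
```

```text
(no output)
```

View pics/top0c.png

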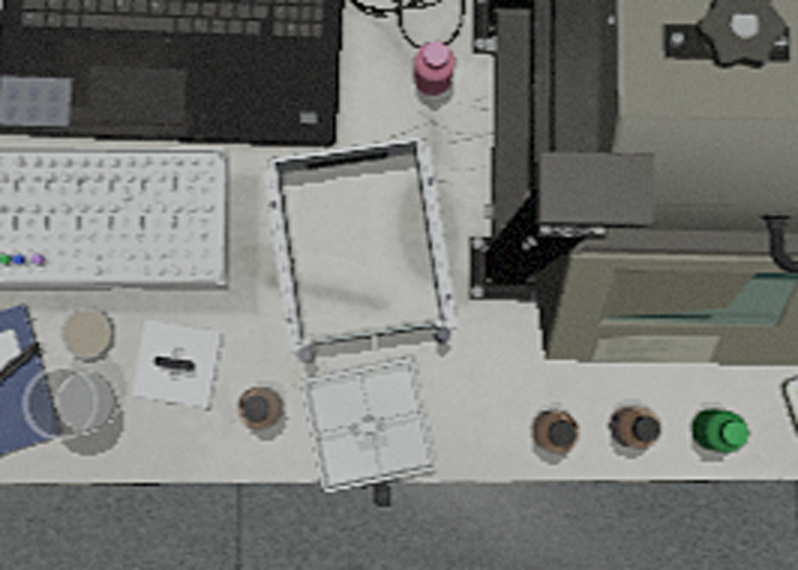

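View pics/side0c.png

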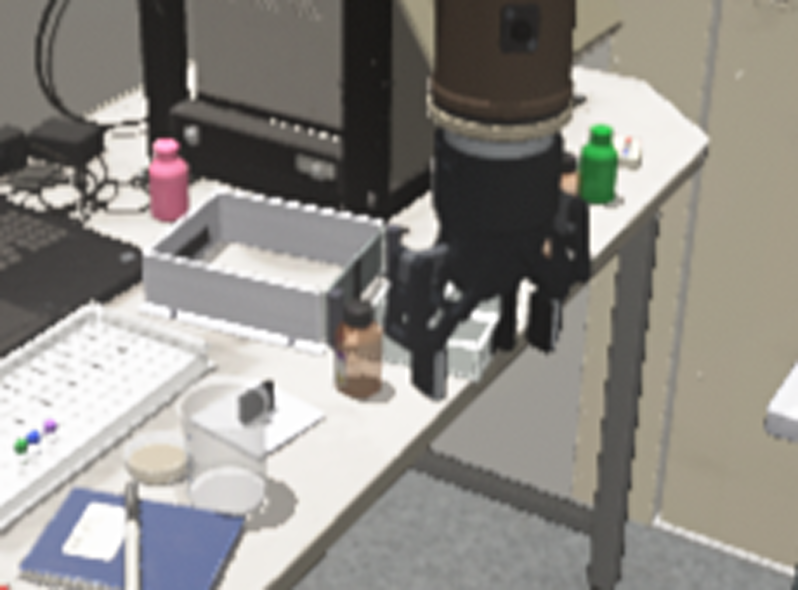

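Run:
```python
from h import *
p=cap('top');im=p['pixels']
def g(x,y,z): return np.round(ray(p,130+x/3,100+y/3,z)).tolist()
for n,pts,z in(('caps',[(262,407),(563,432),(646,429)],88),('platecorners',[(145,320),(224,333),(212,408),(134,397)],6),('bar',[(155,359),(195,368)],36),('carrier',[(306,378),(412,357),(436,468),(325,490)],36),('post',[(382,487)],110),('gateposts',[(307,350),(443,331)],62),('dockback',[(270,158),(420,140)],62),('beaker top',[(60,403)],93),('edge',[(100,484),(700,480)],0),('machine',[(490,290),(550,358)],0)):
    print(n,[g(*q,z) for q in pts])
q=cap('wrist')
out=np.vstack([cv2.resize(im,(400,300)),cv2.resize(q['pixels'],(400,300))])
cv2.imwrite('pics/tw.png',out[:,:,::-1])
```

```text
caps [[476.0, 319.0, 88.0], [450.0, 17.0, 88.0], [453.0, -66.0, 88.0]]
platecorners [[569.0, 456.0, 6.0], [554.0, 370.0, 6.0], [473.0, 382.0, 6.0], [486.0, 466.0, 6.0]]
bar [[526.0, 438.0, 36.0], [516.0, 395.0, 36.0]]
carrier [[505.0, 278.0, 36.0], [527.0, 166.0, 36.0], [411.0, 142.0, 36.0], [389.0, 258.0, 36.0]]
post [[399.0, 199.0, 110.0]]
gateposts [[534.0, 276.0, 62.0], [553.0, 135.0, 62.0]]
dockback [[735.0, 315.0, 62.0], [754.0, 157.0, 62.0]]
beaker top [[482.0, 519.0, 93.0]]
edge [[393.0, 503.0, 0.0], [393.0, -145.0, 0.0]]
machine [[600.0, 79.0, 0.0], [525.0, 15.0, 0.0]]
```

View pics/tw.png

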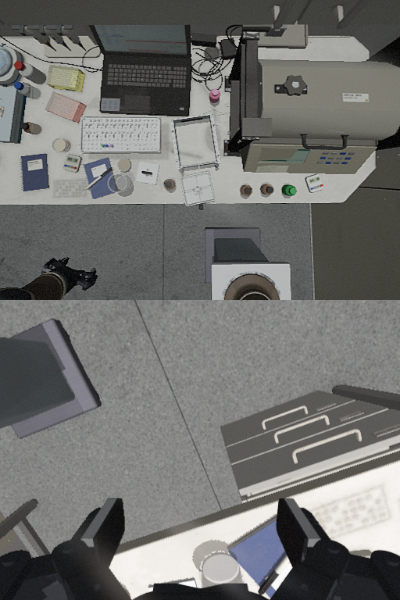

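```bash
cat >> h.py <<'E'
def go(x,y,z,yaw=None):
    """print command numbers from measured pose to target; yaw=deg of tool y axis in world"""
    s=monitor.sense();R=np.array(s['ee_rot']);d=R.T@(np.array([x,y,z])-s['tool_pos'])/500
    psi=np.degrees(np.arctan2(R[1,1],R[0,1]))
    r=0 if yaw is None else -((yaw-psi+90)%180-90)/30
    print('t=%.1f pos'%s['time'],np.round(s['tool_pos'],1),'yaw %.2f'%psi,'w %.1f'%s['gripper_width'],'-> tx %.4f ty %.4f tz %.4f roll %.4f'%(*d,r),'q6 %.2f'%s['q'][6])
E
python3 - <<'E'
from h import *
q=cap('wrist');s=monitor.sense();R=np.array(s['ee_rot']);T=np.array(q['world_from_camera'])
print(np.round(q['K'],1).tolist(),np.round(R.T@(T[:3,3]-s['tool_pos']),1),np.round(R.T@T[:3,:3],3).tolist())
go(430,205,330,101)
E
```

```text
[[340.1, 0.0, 256.3], [0.0, 340.1, 189.0], [0.0, 0.0, 1.0]] [  80.2   -0.6 -141.8] [[-0.0, -0.95, -0.313], [1.0, 0.0, -0.001], [0.001, -0.313, 0.95]]
t=0.8 pos [225.3 583.  231.3] yaw 68.87 w 85.3 -> tx -0.6544 ty -0.5575 tz -0.1974 roll -1.0710 q6 -0.08
```

Request:
step_arm(commands=[{"tx": -0.1,"ty": -0.08,"tz": -0.2,"roll": -0.3,"gripper": 1},{"tx": -0.2,"ty": -0.16,"tz": -0.2,"roll": -0.6,"gripper": 1},{"tx": -0.3,"ty": -0.24,"tz": -0.2,"roll": -0.9,"gripper": 1},{"tx": -0.4,"ty": -0.33,"tz": -0.2,"roll": -1,"gripper": 1},{"tx": -0.48,"ty": -0.41,"tz": -0.2,"roll": -1,"gripper": 1},{"tx": -0.56,"ty": -0.48,"tz": -0.2,"roll": -1,"gripper": 1},{"tx": -0.62,"ty": -0.53,"tz": -0.2,"roll": -1,"gripper": 1},{"tx": -0.654,"ty": -0.5575,"tz": -0.2,"roll": -1,"gripper": 1},{"tx": -0.654,"ty": -0.5575,"tz": -0.2,"roll": -1,"gripper": 1},{"tx": -0.654,"ty": -0.5575,"tz": -0.2,"roll": -1,"gripper": 1},{"tx": -0.654,"ty": -0.5575,"tz": -0.2,"roll": -1,"gripper": 1},{"tx": -0.654,"ty": -0.5575,"tz": -0.2,"roll": -1,"gripper": 1}])

```text
time: 2.25
tool_pos: [429.4, 206.0, 331.2]
ee_rot: [[-0.988, -0.156, -0.0], [-0.156, 0.988, -0.0], [0.0, 0.0, -1.0]]
ft_force: [0.3, -0.8, -0.2]
gripper_width: 85.2
grip_force: 0.0
```

Run:
```python
from h import *
go(430,205,330,101)
p=cap('wrist','w1.png')
for q in('bottle_a','carrier','plate','dock'):
    print(q,[(np.round(d['bbox']).tolist(),round(d['score'],2)) for d in finder.find_in(q,p)])
a=cv2.resize(cv2.imread('pics/w1.png'),(768,576),interpolation=cv2.INTER_CUBIC);cv2.imwrite('pics/w1b.png',a)
```

```text
t=2.2 pos [429.4 206.  331.2] yaw 98.97 w 85.2 -> tx -0.0008 ty -0.0021 tz 0.0024 roll -0.0676 q6 1.19
bottle_a [([81.0, 114.0, 139.0, 156.0], 0.9), ([8.0, 108.0, 77.0, 149.0], 0.85), ([167.0, 352.0, 194.0, 384.0], 0.78), ([0.0, 99.0, 6.0, 125.0], 0.58), ([320.0, 170.0, 361.0, 213.0], 0.56)]
carrier [([188.0, 206.0, 310.0, 356.0], 0.71), ([210.0, 101.0, 306.0, 207.0], 0.56), ([354.0, 190.0, 426.0, 253.0], 0.35)]
plate [([355.0, 188.0, 425.0, 253.0], 0.89), ([440.0, 184.0, 510.0, 257.0], 0.47)]
dock [([188.0, 204.0, 312.0, 357.0], 0.98)]
```

View pics/w1b.png

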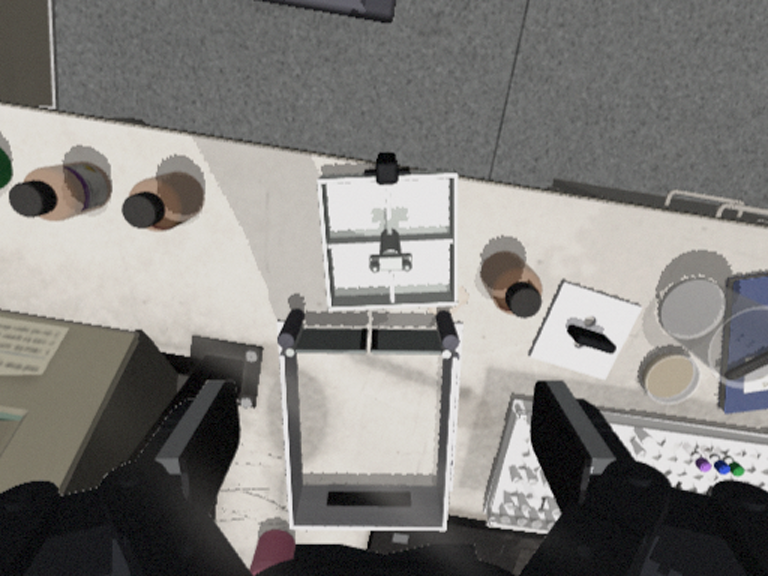

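```bash
cat > m.py <<'E'
from h import *
E
python3 - <<'E'
from h import *
p=cap('wrist')
g=lambda x,y,z:np.round(ray(p,x/1.5,y/1.5,z),1)[:2]
def ax(n,a,b): d=b-a;print(n,a,b,'mid',(a+b)/2,'len %.1f ang %.1f'%(np.hypot(*d),np.degrees(np.arctan2(d[1],d[0]))))
for n,c in(('b1',(523,299)),('b2',(145,210)),('b3',(33,198))): print(n,g(*c,88))
ax('studs',g(376,266,109),g(406,264,109))
ax('hub',(g(371,257,96)+g(372,274,96))/2,(g(410,254,96)+g(411,270,96))/2)
ax('carr rear',g(320,181,36),g(457,174,36));ax('carr front',g(330,309,36),g(456,303,36))
ax('carr left',g(457,174,36),g(456,303,36));ax('carr right',g(320,181,36),g(330,309,36))
print('post',g(388,178,110))
ax('gateposts',g(289,345,62),g(450,344,62))
ax('dock wallR out',g(279,323,62),g(290,530,62));ax('wallL out',g(461,318,62),g(446,530,62));ax('end',g(290,530,62),g(446,530,62))
ax('bar',g(570,334,36),g(614,353,36));ax('plate',g(562,281,6),g(641,302,6));ax('plate2',g(530,352,6),g(608,376,6))
E
```

```text
b1 [471.3 323.5]
b2 [445.6  23.1]
b3 [449.5 -60.4]
studs [456.2 202.2] [451.2 224. ] mid [453.7 213.1] len 22.4 ang 102.9
hub [460.1 199.1] [452.7  228.25] mid [456.4   213.675] len 30.1 ang 104.2
carr rear [410.7 146.3] [387.1 259.6] mid [398.9  202.95] len 115.7 ang 101.8
carr front [524.5 168.7] [500.9 281.7] mid [512.7 225.2] len 115.4 ang 101.8
carr left [387.1 259.6] [500.9 281.7] mid [444.   270.65] len 115.9 ang 11.0
carr right [410.7 146.3] [524.5 168.7] mid [467.6 157.5] len 116.0 ang 11.1
post [391.  200.9]
gateposts [553.6 138.4] [530.6 278.8] mid [542.1 208.6] len 142.3 ang 99.3
dock wallR out [534.  127.8] [757.4 159.2] mid [645.7 143.5] len 225.6 ang 8.0
wallL out [504.9 283.4] [733.1 314.7] mid [619.   299.05] len 230.3 ang 7.8
end [757.4 159.2] [733.1 314.7] mid [745.25 236.95] len 157.4 ang 98.9
bar [514.7 392.8] [527.2 439.1] mid [520.95 415.95] len 48.0 ang 74.9
plate [473.3 384.2] [482.3 465.9] mid [477.8  425.05] len 82.2 ang 83.7
plate2 [551.4 372. ] [565.5 457.6] mid [558.45 414.8 ] len 86.8 ang 80.6
```

```bash
python3 -c "
from h import *
go(472,322,140,101.3);go(472,322,61,101.3)"
```

```text
t=2.5 pos [429.8 205.2 331.3] yaw 98.88 w 85.4 -> tx -0.1195 ty 0.2178 tz 0.3825 roll -0.0806 q6 1.19
t=2.5 pos [429.8 205.2 331.3] yaw 98.88 w 85.4 -> tx -0.1195 ty 0.2178 tz 0.5405 roll -0.0806 q6 1.19
```

Request:
step_arm(commands=[{"tx": -0.06,"ty": 0.11,"tz": 0.1,"roll": -0.08,"gripper": 1},{"tx": -0.1195,"ty": 0.2178,"tz": 0.22,"roll": -0.08,"gripper": 1},{"tx": -0.1195,"ty": 0.2178,"tz": 0.34,"roll": -0.08,"gripper": 1},{"tx": -0.1195,"ty": 0.2178,"tz": 0.4,"roll": -0.08,"gripper": 1},{"tx": -0.1195,"ty": 0.2178,"tz": 0.46,"roll": -0.08,"gripper": 1},{"tx": -0.1195,"ty": 0.2178,"tz": 0.519,"roll": -0.08,"gripper": 1},{"tx": -0.1195,"ty": 0.2178,"tz": 0.519,"roll": -0.08,"gripper": 1},{"tx": -0.1195,"ty": 0.2178,"tz": 0.519,"roll": -0.08,"gripper": 0.5},{"tx": -0.1195,"ty": 0.2178,"tz": 0.519,"roll": -0.08,"gripper": 0.1},{"tx": -0.1195,"ty": 0.2178,"tz": 0.519,"roll": -0.08,"gripper": 0.1},{"tx": -0.1195,"ty": 0.2178,"tz": 0.519,"roll": -0.08,"gripper": 0.1},{"tx": -0.1195,"ty": 0.2178,"tz": 0.519,"roll": -0.08,"gripper": 0.1}])

```text
time: 4.05
tool_pos: [472.9, 322.7, 73.0]
ee_rot: [[-0.981, -0.196, 0.002], [-0.196, 0.981, 0.002], [-0.002, 0.001, -1.0]]
ft_force: [-0.7, 0.7, 5.9]
gripper_width: 24.3
grip_force: 58.4
```

```bash
python3 -c "
from h import *
go(478.6,248.1,200,101.3)
p=cap('wrist','w2.png')"
```

```text
t=4.0 pos [472.9 322.7  73. ] yaw 101.28 w 24.3 -> tx 0.0174 ty -0.1483 tz -0.2542 roll -0.0007 q6 1.14
```

View pics/w2.png

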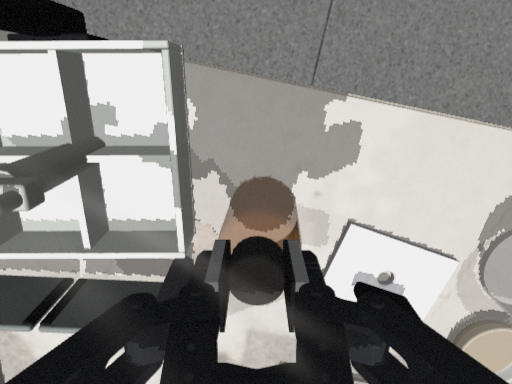

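Request:
step_arm(commands=[{"tz": -0.08,"gripper": 0.1},{"tz": -0.17,"gripper": 0.1},{"tz": -0.254,"gripper": 0.1},{"tz": -0.254,"gripper": 0.1},{"tx": 0.008,"ty": -0.07,"tz": -0.254,"gripper": 0.1},{"tx": 0.0174,"ty": -0.1483,"tz": -0.254,"gripper": 0.1},{"tx": 0.0174,"ty": -0.1483,"tz": -0.254,"gripper": 0.1},{"tx": 0.0174,"ty": -0.1483,"tz": -0.254,"gripper": 0.1},{"tx": 0.0174,"ty": -0.1483,"tz": -0.254,"gripper": 0.1}])

```text
schema error: expected keys gripper, tx, ty, tz, roll
```

```bash
python3 -c "
from h import *
p=cap('wrist','w3.png')
s=monitor.sense();R=np.array(s['ee_rot']);t=s['tool_pos']
print(s['gripper_width'],'expected cap px',proj(p,[t[0],t[1],t[2]+15]))
for c in [(478.6,248.1,76),(478.6,248.1,83)]: go(*c,101.3)
"
```

```text
24.656931295196898 expected cap px [258.09283019 275.30901856]
t=4.2 pos [472.8 322.7  73. ] yaw 101.28 w 24.7 -> tx 0.0179 ty -0.1486 tz -0.0063 roll -0.0008 q6 1.14
t=4.2 pos [472.8 322.7  73. ] yaw 101.28 w 24.7 -> tx 0.0178 ty -0.1486 tz -0.0203 roll -0.0008 q6 1.14
```

View pics/w3.png

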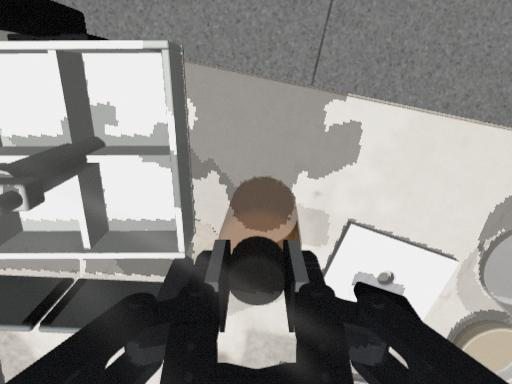

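Request:
step_arm(commands=[{"tx": 0,"ty": 0,"tz": -0.08,"roll": 0,"gripper": 0.1},{"tx": 0,"ty": 0,"tz": -0.17,"roll": 0,"gripper": 0.1},{"tx": 0,"ty": 0,"tz": -0.254,"roll": 0,"gripper": 0.1},{"tx": 0,"ty": -0.02,"tz": -0.254,"roll": 0,"gripper": 0.1},{"tx": 0.012,"ty": -0.09,"tz": -0.254,"roll": 0,"gripper": 0.1},{"tx": 0.012,"ty": -0.1486,"tz": -0.254,"roll": 0,"gripper": 0.1},{"tx": 0.012,"ty": -0.1486,"tz": -0.254,"roll": 0,"gripper": 0.1},{"tx": 0.012,"ty": -0.1486,"tz": -0.254,"roll": 0,"gripper": 0.1},{"tx": 0.012,"ty": -0.1486,"tz": -0.254,"roll": 0,"gripper": 0.1}])

```text
time: 5.28
tool_pos: [480.2, 248.8, 198.3]
ee_rot: [[-0.98, -0.197, -0.001], [-0.197, 0.98, -0.0], [0.001, 0.0, -1.0]]
ft_force: [0.4, 0.4, -0.7]
gripper_width: 24.6
grip_force: 58.9
```

```bash
python3 -c "
from h import *
p=cap('wrist','w3.png')
s=monitor.sense();R=np.array(s['ee_rot']);t=s['tool_pos']
print(s['gripper_width'],'expected cap px',proj(p,[t[0],t[1],t[2]+15]))
th=np.radians(11.2);Rc=np.array([[np.cos(th),-np.sin(th)],[np.sin(th),np.cos(th)]])
im=p['pixels'].copy()
C=np.array([455.8,214])
for l in [(60,60,36),(60,-60,36),(-60,60,36),(-60,-60,36),(0,12,109),(0,-12,109),(29,29,4),(56,56,36),(2,2,36),(56,2,36)]:
    q=proj(p,[*(C+Rc@l[:2]),l[2]]);cv2.circle(im,tuple(int(round(v)) for v in q),2,(255,0,0),-1)
cv2.imwrite('pics/w3.png',im[:,:,::-1])
for c in [(478.6,248.1,77)]: go(*c,101.3)
"
```

```text
24.69125371594018 expected cap px [257.98766034 275.45488846]
t=5.3 pos [480.3 248.7 198.4] yaw 101.35 w 24.7 -> tx 0.0035 ty -0.0006 tz 0.2429 roll 0.0017 q6 1.25
```

View pics/w3.png

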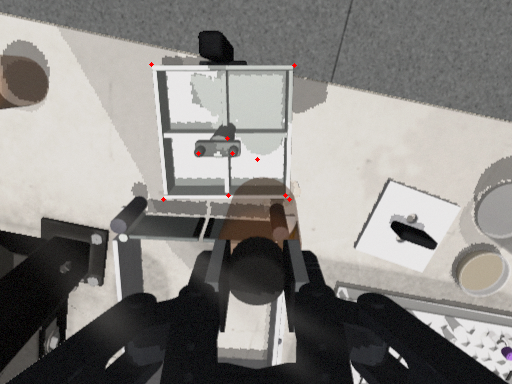

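Request:
step_arm(commands=[{"tx": -0.002,"ty": 0,"tz": 0.06,"roll": 0,"gripper": 0.1},{"tx": -0.002,"ty": 0,"tz": 0.12,"roll": 0,"gripper": 0.1},{"tx": -0.002,"ty": 0,"tz": 0.17,"roll": 0,"gripper": 0.1},{"tx": -0.002,"ty": 0,"tz": 0.21,"roll": 0,"gripper": 0.1},{"tx": -0.002,"ty": 0,"tz": 0.241,"roll": 0,"gripper": 0.1},{"tx": -0.002,"ty": 0,"tz": 0.241,"roll": 0,"gripper": 0.1},{"tx": -0.002,"ty": 0,"tz": 0.241,"roll": 0,"gripper": 0.1}])

```text
time: 6.2
tool_pos: [481.5, 248.1, 78.5]
ee_rot: [[-0.981, -0.196, -0.0], [-0.196, 0.981, -0.0], [0.0, -0.0, -1.0]]
ft_force: [-1.7, 1.0, -1.2]
gripper_width: 24.5
grip_force: 60.9
```

Request:
step_arm(commands=[{"tx": 0,"ty": 0,"tz": 0.002,"roll": 0,"gripper": 0.3},{"tx": 0,"ty": 0,"tz": 0.002,"roll": 0,"gripper": 0.5},{"tx": 0,"ty": 0,"tz": 0,"roll": 0,"gripper": 0.5},{"tx": 0,"ty": 0,"tz": 0,"roll": 0,"gripper": 0.5},{"tx": 0,"ty": 0,"tz": -0.08,"roll": 0,"gripper": 0.5},{"tx": 0,"ty": 0,"tz": -0.18,"roll": 0,"gripper": 0.5},{"tx": 0,"ty": 0,"tz": -0.25,"roll": 0,"gripper": 0.5},{"tx": 0,"ty": 0,"tz": -0.25,"roll": 0,"gripper": 0.5},{"tx": 0,"ty": 0,"tz": -0.25,"roll": 0,"gripper": 0.5}])

```text
time: 7.32
tool_pos: [481.4, 247.9, 202.8]
ee_rot: [[-0.981, -0.195, -0.0], [-0.195, 0.981, -0.0], [0.0, -0.0, -1.0]]
ft_force: [0.4, 0.3, 0.0]
gripper_width: 42.7
grip_force: 0.0
```

```bash
python3 -c "
from h import *
p=cap('wrist','w4.png')
print([(np.round(d['bbox']).tolist(),round(d['score'],2)) for d in finder.find_in('bottle_a',p)])
go(447,22,200,101.3);go(447,22,73,101.3)
"
```

```text
[([233.0, 146.0, 282.0, 205.0], 0.58)]
t=7.4 pos [481.  247.7 202. ] yaw 101.27 w 42.4 -> tx 0.1550 ty -0.4293 tz 0.0047 roll -0.0009 q6 1.25
t=7.4 pos [481.  247.7 202. ] yaw 101.27 w 42.4 -> tx 0.1545 ty -0.4291 tz 0.2587 roll -0.0009 q6 1.25
```

Request:
step_arm(commands=[{"tx": 0.04,"ty": -0.1,"tz": 0,"roll": 0,"gripper": 1},{"tx": 0.08,"ty": -0.21,"tz": 0,"roll": 0,"gripper": 1},{"tx": 0.12,"ty": -0.32,"tz": 0,"roll": 0,"gripper": 1},{"tx": 0.157,"ty": -0.427,"tz": 0,"roll": 0,"gripper": 1},{"tx": 0.157,"ty": -0.427,"tz": 0.04,"roll": 0,"gripper": 1},{"tx": 0.157,"ty": -0.427,"tz": 0.12,"roll": 0,"gripper": 1},{"tx": 0.157,"ty": -0.427,"tz": 0.19,"roll": 0,"gripper": 1},{"tx": 0.157,"ty": -0.427,"tz": 0.2587,"roll": 0,"gripper": 1},{"tx": 0.157,"ty": -0.427,"tz": 0.2587,"roll": 0,"gripper": 1},{"tx": 0.157,"ty": -0.427,"tz": 0.2587,"roll": 0,"gripper": 1}])

```text
time: 8.68
tool_pos: [446.6, 23.2, 74.4]
ee_rot: [[-0.981, -0.195, -0.0], [-0.195, 0.981, -0.0], [0.0, -0.0, -1.0]]
ft_force: [0.9, 0.8, 0.9]
gripper_width: 85.4
grip_force: 0.0
```

```bash
python3 -c "
from h import *
p=cap('wrist','w5.png')
s=monitor.sense();t=s['tool_pos']
print(s['ft_force'],'expected cap px',proj(p,[t[0],t[1],88]))
print([(np.round(d['bbox']).tolist(),round(d['score'],2)) for d in finder.find_in('bottle_a',p)])
im=p['pixels'][200:330,180:340].astype(int).sum(2)
c=cv2.cvtColor(p['pixels'],cv2.COLOR_RGB2GRAY)
cc=cv2.HoughCircles(c[200:340,170:350],cv2.HOUGH_GRADIENT,1,20,param1=80,param2=18,minRadius=20,maxRadius=40);print(None if cc is None else cc[0][:3]+[170,200,0])
go(447,22,73,101.3)
"
```

```text
[ 0.28416035 -0.62247943  0.65187364] expected cap px [258.14084972 274.4323627 ]
[([22.0, 156.0, 155.0, 271.0], 0.89), ([209.0, 172.0, 293.0, 298.0], 0.71), ([1.0, 131.0, 19.0, 186.0], 0.61)]
[[246.5        262.5         33.79999924]]
t=8.8 pos [447.3  23.4  75. ] yaw 101.27 w 85.3 -> tx 0.0011 ty -0.0027 tz 0.0041 roll -0.0011 q6 1.74
```

Request:
step_arm(commands=[{"tx": 0.007,"ty": -0.009,"tz": 0.004,"roll": 0,"gripper": 1},{"tx": 0.007,"ty": -0.009,"tz": 0.004,"roll": 0,"gripper": 0.6},{"tx": 0.007,"ty": -0.009,"tz": 0.004,"roll": 0,"gripper": 0.2},{"tx": 0.007,"ty": -0.009,"tz": 0.004,"roll": 0,"gripper": 0.1},{"tx": 0.007,"ty": -0.009,"tz": 0.004,"roll": 0,"gripper": 0.1},{"tx": 0.007,"ty": -0.009,"tz": 0.004,"roll": 0,"gripper": 0.1},{"tx": 0.007,"ty": -0.009,"tz": -0.06,"roll": 0,"gripper": 0.1},{"tx": 0.007,"ty": -0.009,"tz": -0.15,"roll": 0,"gripper": 0.1},{"tx": 0.007,"ty": -0.009,"tz": -0.25,"roll": 0,"gripper": 0.1},{"tx": 0.007,"ty": -0.009,"tz": -0.25,"roll": 0,"gripper": 0.1},{"tx": 0.007,"ty": -0.009,"tz": -0.25,"roll": 0,"gripper": 0.1}])

```text
time: 10.15
tool_pos: [443.4, 18.3, 198.3]
ee_rot: [[-0.981, -0.196, -0.001], [-0.196, 0.981, 0.0], [0.001, 0.0, -1.0]]
ft_force: [-0.7, -0.3, -2.1]
gripper_width: 24.4
grip_force: 59.3
```

```bash
python3 -c "
from h import *
p=cap('wrist','w6.png')
s=monitor.sense();t=s['tool_pos']
c=cv2.cvtColor(p['pixels'],cv2.COLOR_RGB2GRAY)
cc=cv2.HoughCircles(c[200:340,170:350],cv2.HOUGH_GRADIENT,1,20,param1=80,param2=18,minRadius=20,maxRadius=40);print(None if cc is None else cc[0][:3]+[170,200,0])
for x,y in ((491,191.5),(434,180)): go(x,y,200,101.3)
"
```

```text
[[256.5        272.5         33.79999924]]
t=10.2 pos [443.   18.2 197.8] yaw 101.28 w 24.3 -> tx -0.1620 ty 0.3210 tz -0.0047 roll -0.0006 q6 1.67
t=10.2 pos [443.   18.2 197.8] yaw 101.28 w 24.3 -> tx -0.0457 ty 0.3208 tz -0.0045 roll -0.0006 q6 1.67
```

Request:
step_arm(commands=[{"tx": -0.04,"ty": 0.08,"tz": -0.004,"roll": 0,"gripper": 0.1},{"tx": -0.08,"ty": 0.16,"tz": -0.004,"roll": 0,"gripper": 0.1},{"tx": -0.12,"ty": 0.24,"tz": -0.004,"roll": 0,"gripper": 0.1},{"tx": -0.162,"ty": 0.321,"tz": -0.004,"roll": 0,"gripper": 0.1},{"tx": -0.162,"ty": 0.321,"tz": -0.004,"roll": 0,"gripper": 0.1},{"tx": -0.162,"ty": 0.321,"tz": -0.004,"roll": 0,"gripper": 0.1},{"tx": -0.162,"ty": 0.321,"tz": 0.03,"roll": 0,"gripper": 0.1},{"tx": -0.162,"ty": 0.321,"tz": 0.09,"roll": 0,"gripper": 0.1},{"tx": -0.162,"ty": 0.321,"tz": 0.12,"roll": 0,"gripper": 0.1},{"tx": -0.162,"ty": 0.321,"tz": 0.12,"roll": 0,"gripper": 0.1},{"tx": -0.162,"ty": 0.321,"tz": 0.12,"roll": 0,"gripper": 0.1}])

```text
time: 11.58
tool_pos: [492.5, 191.3, 139.7]
ee_rot: [[-0.981, -0.195, 0.001], [-0.195, 0.981, 0.0], [-0.001, 0.0, -1.0]]
ft_force: [-0.3, 0.7, -1.7]
gripper_width: 24.8
grip_force: 59.3
```

```bash
cat >> h.py <<'E'
def ov(p,f,C,deg,pts,x0=0,y0=0,w=512,h=384,k=1):
    th=np.radians(deg);Rc=np.array([[np.cos(th),-np.sin(th)],[np.sin(th),np.cos(th)]]);im=cv2.resize(p['pixels'],None,fx=k,fy=k,interpolation=cv2.INTER_CUBIC)
    for l in pts:
        q=proj(p,[*(np.array(C)+Rc@l[:2]),l[2]])*k+(k-1)/2;cv2.circle(im,tuple(int(round(v)) for v in q),2,(255,0,0),-1)
    cv2.imwrite('pics/'+f,im[int(y0*k):int((y0+h)*k),int(x0*k):int((x0+w)*k),::-1])
CP=[(60,60,36),(60,-60,36),(-60,60,36),(-60,-60,36),(0,12,109),(0,-12,109),(56,-56,36),(2,-2,36)]
E
python3 -c "
from h import *
p=cap('wrist')
ov(p,'w7.png',(456.3,214),11.2,CP)
go(491,191.5,78,101.3)
"
```

```text
t=11.6 pos [492.6 191.5 139.9] yaw 101.25 w 24.3 -> tx 0.0034 ty 0.0006 tz 0.1238 roll -0.0018 q6 1.37
```

View pics/w7.png

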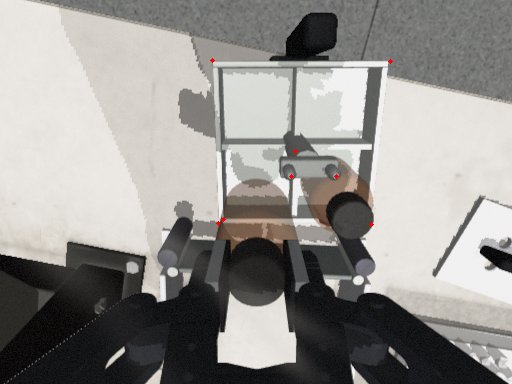

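Request:
step_arm(commands=[{"tx": 0.003,"ty": 0,"tz": 0.04,"roll": 0,"gripper": 0.1},{"tx": 0.003,"ty": 0,"tz": 0.08,"roll": 0,"gripper": 0.1},{"tx": 0.003,"ty": 0,"tz": 0.122,"roll": 0,"gripper": 0.1},{"tx": 0.003,"ty": 0,"tz": 0.124,"roll": 0,"gripper": 0.1},{"tx": 0.003,"ty": 0,"tz": 0.124,"roll": 0,"gripper": 0.1},{"tx": 0.003,"ty": 0,"tz": 0.124,"roll": 0,"gripper": 0.3},{"tx": 0.003,"ty": 0,"tz": 0.124,"roll": 0,"gripper": 0.45},{"tx": 0.003,"ty": 0,"tz": 0.12,"roll": 0,"gripper": 0.45},{"tx": 0.003,"ty": 0,"tz": 0.06,"roll": 0,"gripper": 0.45},{"tx": 0.003,"ty": 0,"tz": -0.06,"roll": 0,"gripper": 0.45},{"tx": 0.003,"ty": 0,"tz": -0.12,"roll": 0,"gripper": 0.45},{"tx": 0.003,"ty": 0,"tz": -0.12,"roll": 0,"gripper": 0.45}])

```text
time: 13.12
tool_pos: [492.0, 191.8, 201.8]
ee_rot: [[-0.981, -0.195, 0.005], [-0.195, 0.981, 0.003], [-0.005, 0.002, -1.0]]
ft_force: [0.1, -0.8, -0.4]
gripper_width: 38.1
grip_force: 0.0
```

```bash
python3 -c "
from h import *
go(447,-62.5,200,101.3)
"
```

```text
t=13.1 pos [492.  191.8 201.8] yaw 101.27 w 38.1 -> tx 0.1876 ty -0.4813 tz 0.0018 roll -0.0011 q6 1.36
```

Request:
step_arm(commands=[{"tx": 0.04,"ty": -0.1,"tz": 0,"roll": 0,"gripper": 0.75},{"tx": 0.08,"ty": -0.21,"tz": 0,"roll": 0,"gripper": 0.75},{"tx": 0.12,"ty": -0.31,"tz": 0,"roll": 0,"gripper": 0.75},{"tx": 0.16,"ty": -0.41,"tz": 0,"roll": 0,"gripper": 0.75},{"tx": 0.19,"ty": -0.488,"tz": 0,"roll": 0,"gripper": 0.75},{"tx": 0.19,"ty": -0.488,"tz": 0.06,"roll": 0,"gripper": 0.75},{"tx": 0.19,"ty": -0.488,"tz": 0.14,"roll": 0,"gripper": 0.75},{"tx": 0.19,"ty": -0.488,"tz": 0.18,"roll": 0,"gripper": 0.75},{"tx": 0.19,"ty": -0.488,"tz": 0.18,"roll": 0,"gripper": 0.75},{"tx": 0.19,"ty": -0.488,"tz": 0.18,"roll": 0,"gripper": 0.75}])

```text
time: 14.38
tool_pos: [445.2, -66.8, 109.2]
ee_rot: [[-0.981, -0.195, 0.0], [-0.195, 0.981, -0.0], [-0.0, -0.0, -1.0]]
ft_force: [-1.8, 0.2, 0.6]
gripper_width: 64.1
grip_force: 0.0
```

```bash
python3 -c "
from h import *
p=cap('wrist','w8.png')
c=cv2.cvtColor(p['pixels'],cv2.COLOR_RGB2GRAY)
cc=cv2.HoughCircles(c[180:340,170:350],cv2.HOUGH_GRADIENT,1,20,param1=80,param2=18,minRadius=15,maxRadius=40);cc=cc[0][:3]+[170,180,0];print(cc)
for k in cc: print(ray(p,k[0],k[1],88))
for d in finder.find_in('bottle_a',p): print(np.round(d['bbox']),round(d['score'],2))
x,y,_=ray(p,cc[0][0],cc[0][1],88);go(x,y,73,101.3)
"
```

```text
[[255.5        241.5         26.79999924]
 [254.5        220.5         34.90000153]
 [263.5        202.5         17.20000076]]
[447.77700769 -67.47724545  88.        ]
[435.98515667 -70.34654228  88.        ]
[425.28023652 -67.76886099  88.        ]
[219. 172. 293. 268.] 0.66
[ 67. 141. 171. 232.] 0.66
t=14.5 pos [445.6 -66.7 109.7] yaw 101.28 w 64.1 -> tx -0.0039 ty -0.0024 tz 0.0734 roll -0.0008 q6 1.94
```

Request:
step_arm(commands=[{"tx": -0.004,"ty": -0.002,"tz": 0.04,"roll": 0,"gripper": 0.75},{"tx": -0.004,"ty": -0.002,"tz": 0.073,"roll": 0,"gripper": 0.75},{"tx": -0.004,"ty": -0.002,"tz": 0.073,"roll": 0,"gripper": 0.75},{"tx": -0.004,"ty": -0.002,"tz": 0.073,"roll": 0,"gripper": 0.3},{"tx": -0.004,"ty": -0.002,"tz": 0.073,"roll": 0,"gripper": 0.1},{"tx": -0.004,"ty": -0.002,"tz": 0.073,"roll": 0,"gripper": 0.1},{"tx": -0.004,"ty": -0.002,"tz": 0.073,"roll": 0,"gripper": 0.1},{"tx": -0.004,"ty": -0.002,"tz": 0,"roll": 0,"gripper": 0.1},{"tx": -0.004,"ty": -0.002,"tz": -0.1,"roll": 0,"gripper": 0.1},{"tx": -0.004,"ty": -0.002,"tz": -0.18,"roll": 0,"gripper": 0.1},{"tx": -0.004,"ty": -0.002,"tz": -0.18,"roll": 0,"gripper": 0.1},{"tx": -0.004,"ty": -0.002,"tz": -0.18,"roll": 0,"gripper": 0.1}])

```text
time: 15.98
tool_pos: [446.7, -67.1, 198.6]
ee_rot: [[-0.981, -0.196, -0.0], [-0.196, 0.981, 0.0], [0.0, 0.0, -1.0]]
ft_force: [-0.9, -0.2, -1.0]
gripper_width: 24.1
grip_force: 59.3
```

```bash
python3 -c "
from h import *
p=cap('wrist','w9.png')
c=cv2.cvtColor(p['pixels'],cv2.COLOR_RGB2GRAY)
cc=cv2.HoughCircles(c[200:340,170:350],cv2.HOUGH_GRADIENT,1,20,param1=80,param2=18,minRadius=20,maxRadius=40);print(None if cc is None else cc[0][:3]+[170,200,0])
go(434,180,200,101.3)
"
```

```text
[[258.5        271.5         33.79999924]]
t=16.0 pos [446.4 -67.1 198.1] yaw 101.28 w 24.0 -> tx -0.0724 ty 0.4896 tz -0.0038 roll -0.0007 q6 1.88
```

Request:
step_arm(commands=[{"tx": -0.018,"ty": 0.1,"tz": -0.004,"roll": 0,"gripper": 0.1},{"tx": -0.036,"ty": 0.21,"tz": -0.004,"roll": 0,"gripper": 0.1},{"tx": -0.054,"ty": 0.32,"tz": -0.004,"roll": 0,"gripper": 0.1},{"tx": -0.072,"ty": 0.43,"tz": -0.004,"roll": 0,"gripper": 0.1},{"tx": -0.0735,"ty": 0.4896,"tz": -0.004,"roll": 0,"gripper": 0.1},{"tx": -0.0735,"ty": 0.4896,"tz": -0.004,"roll": 0,"gripper": 0.1},{"tx": -0.0735,"ty": 0.4896,"tz": -0.004,"roll": 0,"gripper": 0.1},{"tx": -0.0735,"ty": 0.4896,"tz": 0.03,"roll": 0,"gripper": 0.1},{"tx": -0.0735,"ty": 0.4896,"tz": 0.09,"roll": 0,"gripper": 0.1},{"tx": -0.0735,"ty": 0.4896,"tz": 0.11,"roll": 0,"gripper": 0.1},{"tx": -0.0735,"ty": 0.4896,"tz": 0.11,"roll": 0,"gripper": 0.1},{"tx": -0.0735,"ty": 0.4896,"tz": 0.11,"roll": 0,"gripper": 0.1}])

```text
time: 17.52
tool_pos: [435.9, 179.8, 144.7]
ee_rot: [[-0.981, -0.195, 0.001], [-0.195, 0.981, 0.0], [-0.001, 0.0, -1.0]]
ft_force: [0.6, 0.2, -1.8]
gripper_width: 24.2
grip_force: 59.7
```

```bash
python3 -c "
from h import *
p=cap('wrist')
c=cv2.cvtColor(p['pixels'],cv2.COLOR_RGB2GRAY)
cc=cv2.HoughCircles(c[200:340,170:350],cv2.HOUGH_GRADIENT,1,20,param1=80,param2=18,minRadius=20,maxRadius=40);print(None if cc is None else cc[0][:3]+[170,200,0])
ov(p,'w10.png',(456.3,214),11.2,CP)
go(434.6,180,78,101.3)
"
```

```text
[[257.5        236.5         39.40000153]
 [319.5        242.5         27.10000038]
 [253.5        265.5         27.10000038]]
t=17.6 pos [435.9 179.9 144.8] yaw 101.25 w 24.3 -> tx 0.0027 ty 0.0006 tz 0.1335 roll -0.0018 q6 1.32
```

View pics/w10.png

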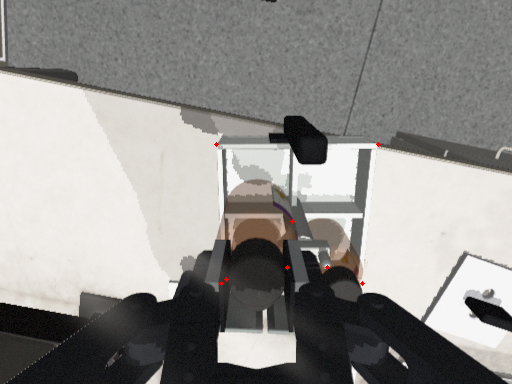

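Request:
step_arm(commands=[{"tx": 0.002,"ty": 0,"tz": 0.04,"roll": 0,"gripper": 0.1},{"tx": 0.002,"ty": 0,"tz": 0.08,"roll": 0,"gripper": 0.1},{"tx": 0.002,"ty": 0,"tz": 0.12,"roll": 0,"gripper": 0.1},{"tx": 0.002,"ty": 0,"tz": 0.1335,"roll": 0,"gripper": 0.1},{"tx": 0.002,"ty": 0,"tz": 0.1335,"roll": 0,"gripper": 0.1},{"tx": 0.002,"ty": 0,"tz": 0.1335,"roll": 0,"gripper": 0.3},{"tx": 0.002,"ty": 0,"tz": 0.1335,"roll": 0,"gripper": 0.45},{"tx": 0.002,"ty": 0,"tz": 0.13,"roll": 0,"gripper": 0.45},{"tx": 0.002,"ty": 0,"tz": 0.06,"roll": 0,"gripper": 0.45},{"tx": 0.002,"ty": 0,"tz": -0.06,"roll": 0,"gripper": 0.45},{"tx": 0.002,"ty": 0,"tz": -0.12,"roll": 0,"gripper": 0.45},{"tx": 0.002,"ty": 0,"tz": -0.12,"roll": 0,"gripper": 0.45}])

```text
time: 19.08
tool_pos: [435.9, 180.5, 206.7]
ee_rot: [[-0.981, -0.195, 0.005], [-0.195, 0.981, 0.003], [-0.005, 0.002, -1.0]]
ft_force: [-0.0, 0.0, -0.3]
gripper_width: 38.3
grip_force: 0.0
```

```bash
python3 -c "
from h import *
go(415,310,330,101.3)
"
```

```text
t=19.1 pos [435.9 180.5 206.7] yaw 101.27 w 38.3 -> tx -0.0110 ty 0.2626 tz -0.2460 roll -0.0011 q6 1.31
```

Request:
step_arm(commands=[{"tx": 0,"ty": 0.05,"tz": -0.1,"roll": 0,"gripper": 0.9},{"tx": 0,"ty": 0.15,"tz": -0.15,"roll": 0,"gripper": 0.9},{"tx": -0.01,"ty": 0.26,"tz": -0.15,"roll": 0,"gripper": 0.9},{"tx": -0.01,"ty": 0.26,"tz": -0.15,"roll": 0,"gripper": 0.9},{"tx": -0.01,"ty": 0.26,"tz": -0.15,"roll": 0,"gripper": 0.9},{"tx": -0.01,"ty": 0.26,"tz": -0.15,"roll": 0,"gripper": 0.9}])

```text
time: 19.82
tool_pos: [414.2, 306.8, 278.4]
ee_rot: [[-0.981, -0.194, -0.001], [-0.194, 0.981, -0.001], [0.001, -0.001, -1.0]]
ft_force: [0.5, -0.6, -0.3]
gripper_width: 76.8
grip_force: 0.0
```

```bash
python3 -c "
from h import *
p=cap('wrist')
ov(p,'w11.png',(456.3,214),11.2,CP,120,80,390,293,2.05)
for n in('bottle_a','plate'):
  for d in finder.find_in(n,p): print(n,np.round(d['bbox']),round(d['score'],2))
go(415,310,330,101.3)
"
```

```text
bottle_a [116. 129. 174. 175.] 0.86
bottle_a [176. 174. 217. 229.] 0.78
bottle_a [123. 175. 178. 227.] 0.76
plate [286. 202. 366. 275.] 0.95
t=20.0 pos [414.2 307.3 278.9] yaw 101.17 w 76.7 -> tx -0.0026 ty 0.0050 tz -0.1022 roll -0.0042 q6 1.05
```

View pics/w11.png

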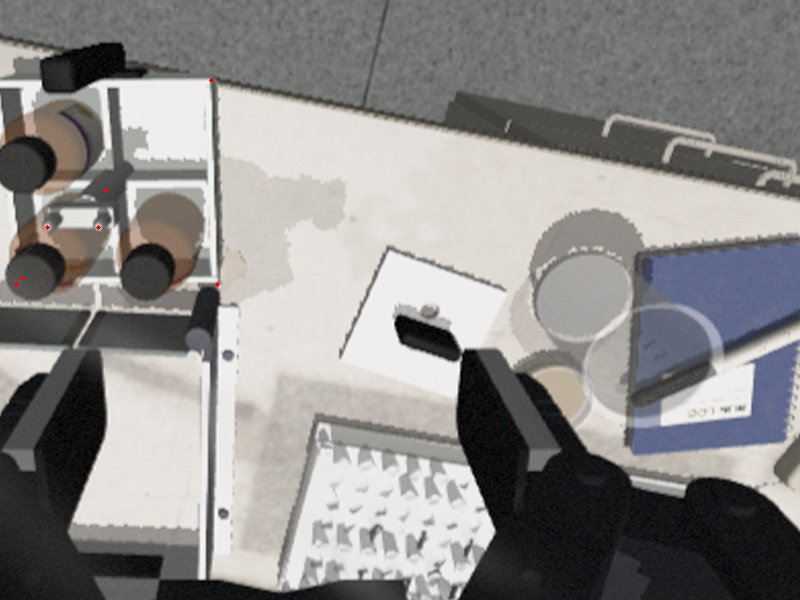

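```bash
python3 -c "
from h import *
p=cap('wrist')
g=lambda x,y,z:np.round(ray(p,120+x/2.05,80+y/2.05,z),1)[:2]
P=[g(388,248,6),g(507,290,6),g(341,357,6)]
print(P, 'centre',(P[1]+P[2])/2, 'bar',g(397,317,36),g(460,349,36))
for a,b in((0,1),(2,0)):
  d=P[b]-P[a];print(np.hypot(*d),np.degrees(np.arctan2(d[1],d[0])))
go(520,418,190,167)
"
```

```text
[array([472., 388.]), array([485.2, 470.4]), array([553.5, 375.9])] centre [519.35 423.15] bar [504.4 397.1] [518.  440.6]
83.45058418010024 80.89887571476487
82.3933249723544 171.55519690658906
t=20.0 pos [414.2 307.5 279. ] yaw 101.19 w 77.1 -> tx -0.2505 ty 0.1757 tz 0.1780 roll -2.1936 q6 1.05
```

Request:
step_arm(commands=[{"tx": -0.08,"ty": 0.06,"tz": 0,"roll": -0.35,"gripper": 0.9},{"tx": -0.16,"ty": 0.12,"tz": 0.05,"roll": -0.7,"gripper": 0.9},{"tx": -0.25,"ty": 0.182,"tz": 0.1,"roll": -1,"gripper": 0.9},{"tx": -0.25,"ty": 0.182,"tz": 0.14,"roll": -1,"gripper": 0.9},{"tx": -0.25,"ty": 0.182,"tz": 0.14,"roll": -1,"gripper": 0.9},{"tx": -0.25,"ty": 0.182,"tz": 0.14,"roll": -1,"gripper": 0.9}])

```text
time: 20.78
tool_pos: [519.0, 421.7, 210.2]
ee_rot: [[-0.752, -0.659, 0.001], [-0.659, 0.752, 0.001], [-0.001, -0.0, -1.0]]
ft_force: [0.1, -0.2, 0.6]
gripper_width: 76.9
grip_force: 0.0
```

Request:
step_arm(commands=[{"tx": 0,"ty": 0,"tz": 0,"roll": -0.35,"gripper": 0.9},{"tx": 0,"ty": 0,"tz": 0,"roll": -0.7,"gripper": 0.9},{"tx": 0,"ty": 0,"tz": 0,"roll": -1,"gripper": 0.9},{"tx": 0,"ty": 0,"tz": 0,"roll": -1,"gripper": 0.9},{"tx": 0,"ty": 0,"tz": 0,"roll": -1,"gripper": 0.9}])

```text
time: 21.4
tool_pos: [518.9, 421.8, 210.2]
ee_rot: [[-0.325, -0.946, 0.001], [-0.946, 0.325, 0.001], [-0.001, -0.001, -1.0]]
ft_force: [0.0, -0.3, -0.6]
gripper_width: 77.2
grip_force: 0.0
```

Request:
step_arm(commands=[{"tx": 0,"ty": 0,"tz": 0,"roll": -0.3,"gripper": 0.9},{"tx": 0,"ty": 0,"tz": 0,"roll": -0.33,"gripper": 0.9},{"tx": 0,"ty": 0,"tz": 0,"roll": -0.33,"gripper": 0.9},{"tx": 0,"ty": 0,"tz": 0,"roll": -0.33,"gripper": 0.9}])

```text
time: 21.9
tool_pos: [518.7, 421.9, 209.0]
ee_rot: [[-0.156, -0.988, 0.0], [-0.988, 0.156, 0.0], [-0.0, -0.0, -1.0]]
ft_force: [0.1, 0.1, 0.1]
gripper_width: 76.8
grip_force: 0.0
```

```bash
cat > pl.py <<'E'
from h import *
p=cap('wrist','w12.png')
im=p['pixels'];hsv=cv2.cvtColor(im,cv2.COLOR_RGB2HSV)
print('plate',[(np.round(d['bbox']).tolist(),round(d['score'],2)) for d in finder.find_in('plate',p)])
cv2.imwrite('pics/w12b.png',cv2.resize(im[:,:,::-1],(768,576),interpolation=cv2.INTER_CUBIC))
go(519.4,423,150,171.2)
E
python3 pl.py
```

```text
plate [([212.0, 119.0, 296.0, 196.0], 0.69)]
t=22.0 pos [518.6 422.  208.9] yaw 171.09 w 77.0 -> tx -0.0023 ty -0.0012 tz 0.1179 roll -0.0035 q6 2.17
```

View pics/w12b.png

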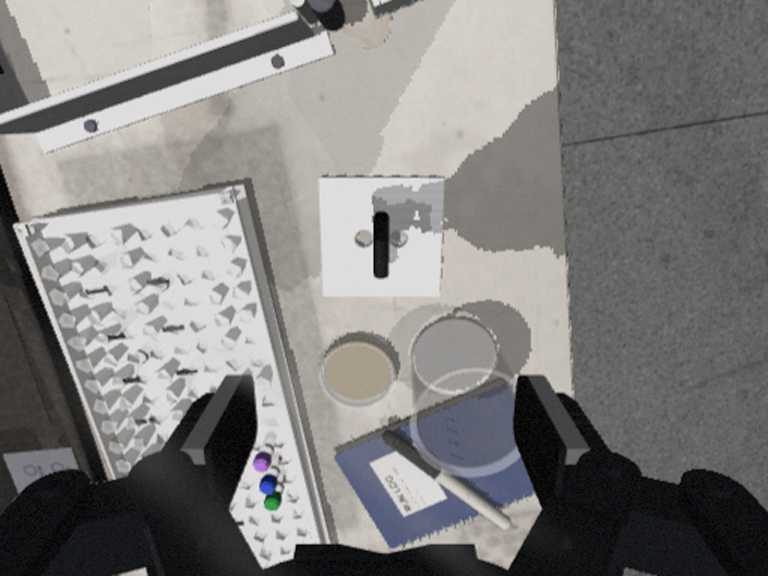

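Run:
```python
from h import *
p=cap('wrist')
g=lambda x,y,z:np.round(ray(p,x/1.5-1/6,y/1.5-1/6,z),1)[:2]
b=g(381,246,36);P=[g(320,177,6),g(444,177,6),g(441,296,6),g(323,296,6)];c=sum(P)/4
h=(g(363,239,6)+g(400,239,6))/2
print('bar',b,'plate',c,'holes',h,[np.round(np.hypot(*(P[i]-P[i-1])),1) for i in range(4)])
for i in range(4):
  d=P[i]-P[i-1];print(np.degrees(np.arctan2(d[1],d[0])))
x,y=(b+c)/2;go(x,y,17,171.1)
```

```text
bar [520.6 419. ] plate [520.425 421.325] holes [520.8 421.5] [np.float64(84.1), np.float64(82.5), np.float64(84.1), np.float64(84.6)]
-99.71990509518962
171.07431049311597
81.72533332811024
-8.905745782045779
t=22.1 pos [518.7 422.  208.9] yaw 171.11 w 76.6 -> tx 0.0030 ty -0.0042 tz 0.3839 roll 0.0005 q6 2.17
```

Request:
step_arm(commands=[{"tx": 0.002,"ty": -0.0042,"tz": 0.1,"roll": 0,"gripper": 0.6},{"tx": 0.002,"ty": -0.0042,"tz": 0.2,"roll": 0,"gripper": 0.6},{"tx": 0.002,"ty": -0.0042,"tz": 0.28,"roll": 0,"gripper": 0.6},{"tx": 0.002,"ty": -0.0042,"tz": 0.34,"roll": 0,"gripper": 0.6},{"tx": 0.002,"ty": -0.0042,"tz": 0.3839,"roll": 0,"gripper": 0.6},{"tx": 0.002,"ty": -0.0042,"tz": 0.3839,"roll": 0,"gripper": 0.6},{"tx": 0.002,"ty": -0.0042,"tz": 0.3839,"roll": 0,"gripper": 0.3},{"tx": 0.002,"ty": -0.0042,"tz": 0.3839,"roll": 0,"gripper": 0},{"tx": 0.002,"ty": -0.0042,"tz": 0.3839,"roll": 0,"gripper": 0},{"tx": 0.002,"ty": -0.0042,"tz": 0.3839,"roll": 0,"gripper": 0},{"tx": 0.002,"ty": -0.0042,"tz": 0.3839,"roll": 0,"gripper": 0}])

```text
time: 23.42
tool_pos: [521.5, 421.3, 18.7]
ee_rot: [[-0.154, -0.988, 0.002], [-0.988, 0.154, 0.002], [-0.002, -0.002, -1.0]]
ft_force: [0.5, -1.0, 6.2]
gripper_width: 8.4
grip_force: 61.4
```

Request:
step_arm(commands=[{"tx": 0,"ty": 0,"tz": -0.06,"roll": 0,"gripper": 0},{"tx": 0,"ty": 0,"tz": -0.15,"roll": 0,"gripper": 0},{"tx": 0,"ty": 0,"tz": -0.25,"roll": 0,"gripper": 0},{"tx": 0,"ty": 0,"tz": -0.34,"roll": 0.3,"gripper": 0},{"tx": 0,"ty": 0,"tz": -0.36,"roll": 0.6,"gripper": 0},{"tx": 0,"ty": 0,"tz": -0.36,"roll": 0.9,"gripper": 0},{"tx": 0,"ty": 0,"tz": -0.36,"roll": 1,"gripper": 0},{"tx": 0,"ty": 0,"tz": -0.36,"roll": 1,"gripper": 0},{"tx": 0,"ty": 0,"tz": -0.36,"roll": 1,"gripper": 0}])

```text
time: 24.55
tool_pos: [520.5, 420.6, 197.0]
ee_rot: [[-0.626, -0.78, -0.0], [-0.78, 0.626, 0.0], [-0.0, 0.0, -1.0]]
ft_force: [0.1, -0.2, -1.3]
gripper_width: 8.5
grip_force: 60.5
```

Request:
step_arm(commands=[{"tx": 0,"ty": 0,"tz": 0,"roll": 0.3,"gripper": 0},{"tx": 0,"ty": 0,"tz": 0,"roll": 0.6,"gripper": 0},{"tx": 0,"ty": 0,"tz": 0,"roll": 0.9,"gripper": 0},{"tx": 0,"ty": 0,"tz": 0,"roll": 1,"gripper": 0},{"tx": 0,"ty": 0,"tz": 0,"roll": 1,"gripper": 0}])

```text
time: 25.18
tool_pos: [520.5, 420.6, 196.9]
ee_rot: [[-0.932, -0.362, -0.0], [-0.362, 0.932, -0.0], [0.0, -0.0, -1.0]]
ft_force: [0.3, -0.1, -0.3]
gripper_width: 8.3
grip_force: 60.5
```

```bash
python3 -c "
from h import *
print(monitor.sense()['ft_force'])
go(456.3,214,190,101.2)
p=cap('wrist','w13.png')
"
```

```text
[ 0.31431933 -0.12549506 -0.2631947 ]
t=25.2 pos [520.5 420.6 196.9] yaw 111.25 w 8.3 -> tx 0.2695 ty -0.3387 tz 0.0139 roll 0.3349 q6 1.23
```

Request:
step_arm(commands=[{"tx": 0.06,"ty": -0.08,"tz": 0,"roll": 0.1,"gripper": 0},{"tx": 0.13,"ty": -0.16,"tz": 0,"roll": 0.2,"gripper": 0},{"tx": 0.2,"ty": -0.25,"tz": 0,"roll": 0.335,"gripper": 0},{"tx": 0.2695,"ty": -0.3387,"tz": 0,"roll": 0.335,"gripper": 0},{"tx": 0.2695,"ty": -0.3387,"tz": 0.01,"roll": 0.335,"gripper": 0},{"tx": 0.2695,"ty": -0.3387,"tz": 0.014,"roll": 0.335,"gripper": 0},{"tx": 0.2695,"ty": -0.3387,"tz": 0.014,"roll": 0.335,"gripper": 0}])

```text
time: 26.1
tool_pos: [456.3, 215.3, 189.8]
ee_rot: [[-0.981, -0.195, -0.0], [-0.195, 0.981, 0.0], [-0.0, 0.0, -1.0]]
ft_force: [0.2, 0.4, -1.2]
gripper_width: 8.1
grip_force: 60.5
```

```bash
python3 -c "
from h import *
go(456.3,214,190,101.2)
s=monitor.sense();t=s['tool_pos']
p=cap('wrist')
z=t[2]-18.7
HP=[(x,y,z+6) for x in(-42,42) for y in(-42,42)]+[(0,12,z+6),(0,-12,z+6)]
ov(p,'w13.png',t[:2],11.2,HP+[(-20,0,z+36),(20,0,z+36)],130,100,260,195,3)
"
```

```text
t=26.1 pos [456.3 215.3 189.8] yaw 101.24 w 8.1 -> tx 0.0005 ty -0.0026 tz -0.0003 roll 0.0015 q6 1.28
```

View pics/w13.png

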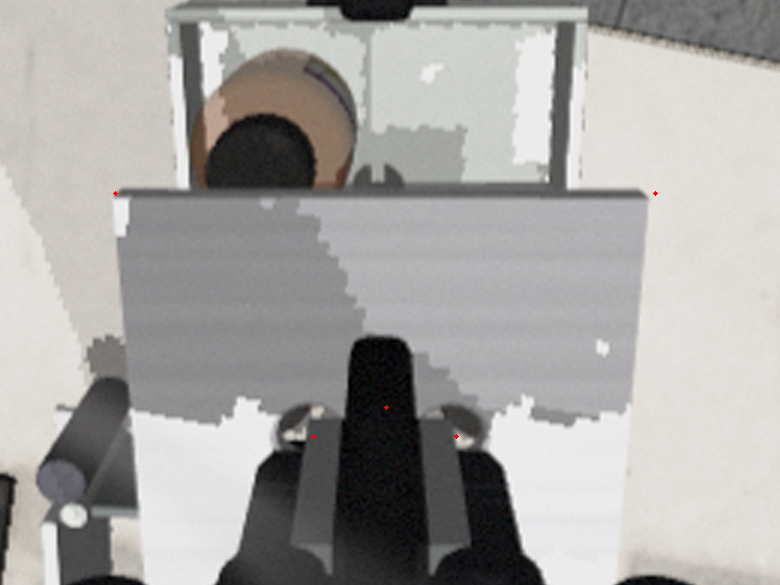

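Request:
step_arm(commands=[{"tx": 0,"ty": 0.08,"tz": 0,"roll": 0,"gripper": 0},{"tx": 0,"ty": 0.16,"tz": 0.04,"roll": 0,"gripper": 0},{"tx": 0,"ty": 0.16,"tz": 0.08,"roll": 0,"gripper": 0},{"tx": 0,"ty": 0.16,"tz": 0.11,"roll": 0,"gripper": 0},{"tx": 0,"ty": 0.16,"tz": 0.11,"roll": 0,"gripper": 0},{"tx": 0,"ty": 0.16,"tz": 0.11,"roll": 0,"gripper": 0},{"tx": 0,"ty": 0.16,"tz": 0.11,"roll": 0,"gripper": 0}])

```text
time: 27.02
tool_pos: [441.3, 292.6, 135.8]
ee_rot: [[-0.981, -0.192, 0.001], [-0.192, 0.981, 0.001], [-0.001, 0.001, -1.0]]
ft_force: [-0.7, -0.2, -1.3]
gripper_width: 8.7
grip_force: 60.5
```

```bash
python3 -c "
from h import *
s=monitor.sense();t=s['tool_pos'];print(t)
p=cap('wrist');np.savez('p14.npz',K=p['K'],T=p['world_from_camera'],im=p['pixels'],t=t)
ov(p,'w14.png',(456.3,214),11.2,[(0,12,109),(0,-12,109)],80,140,266,199,3)
"
```

```text
[441.28480902 292.58605356 135.81271437]
```

View pics/w14.png

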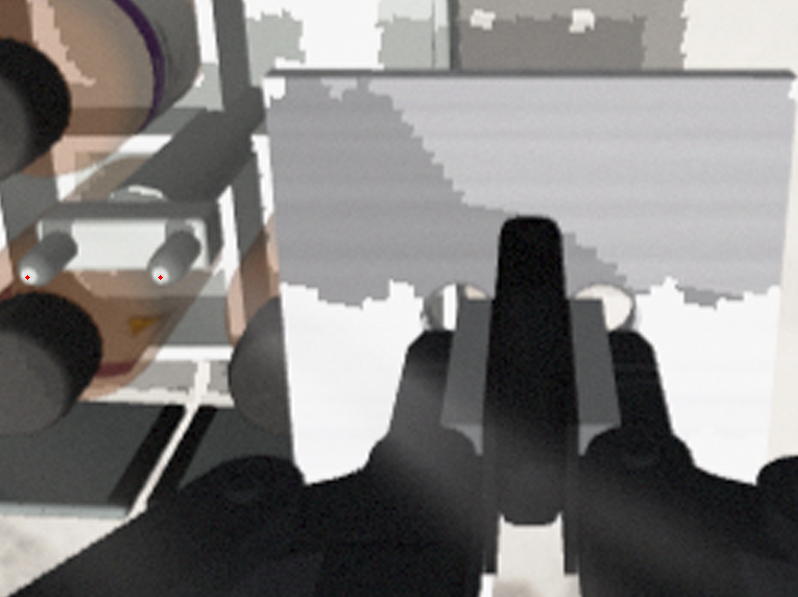

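Run:
```python
from h import *
from scipy.optimize import least_squares
d=np.load('p14.npz');p={'K':d['K'],'world_from_camera':d['T']};t=d['t']
a=np.linspace(0,2*np.pi,60)
def P(X,Y,Z,th):
    c,s=np.cos(th),np.sin(th)
    def w(x,y,z): q=proj(p,[X+c*x-s*y,Y+s*x+c*y,Z+z]);return (q-[80,140])*3+1
    H=lambda y0:np.array([w(5.75*np.cos(k),y0+5.75*np.sin(k),6) for k in a])
    L,R=sorted([H(12),H(-12)],key=lambda h:h[:,0].mean())
    return L,R,w
def res(v):
    X,Y,Z,th=v;L,R,w=P(*v)
    e=w(-42,0,6)
    c=sorted([w(-42,42,6),w(-42,-42,6)],key=lambda q:q[0])
    return [L[:,0].min()-424,R[:,0].max()-637,L[:,1].min()-283,R[:,1].min()-284,(e[1]-77)*.7,(c[0][0]-270)*.7,(c[1][0]-796)*.7,(c[0][1]-c[1][1])*.7]
r=least_squares(res,[t[0],t[1],t[2]-18.7,np.radians(11.2)])
print(r.x[:3]-t,np.degrees(r.x[3]),np.round(r.fun,1))
th=r.x[3]
off=r.x[:2]-t[:2];print('offset along carrier x,y',off@[np.cos(th),np.sin(th)],off@[-np.sin(th),np.cos(th)])
x,y=np.array([456.3,214])-off;print(x,y)
go(x,y,135,101.2)
```

```text
[  1.27491464  -0.34137229 -21.49401062] 10.926591338764725 [ 3.6 -2.4  0.6 -0.1 -0.6 -2.1  0.5 -0.9]
offset along carrier x,y 1.1870940031185748 -0.5768450449961501
455.02508536115835 214.3413722921444
t=27.1 pos [441.2 292.6 135.8] yaw 101.09 w 8.4 -> tx 0.0030 ty -0.1589 tz 0.0014 roll -0.0035 q6 1.14
```

Request:
step_arm(commands=[{"tx": 0.003,"ty": -0.08,"tz": -0.004,"roll": -0.004,"gripper": 0},{"tx": 0.003,"ty": -0.1589,"tz": -0.004,"roll": -0.004,"gripper": 0},{"tx": 0.003,"ty": -0.1589,"tz": -0.004,"roll": -0.004,"gripper": 0},{"tx": 0.003,"ty": -0.1589,"tz": -0.004,"roll": -0.004,"gripper": 0},{"tx": 0.003,"ty": -0.1589,"tz": -0.004,"roll": -0.004,"gripper": 0}])

```text
time: 27.7
tool_pos: [454.4, 215.4, 137.2]
ee_rot: [[-0.981, -0.196, 0.0], [-0.196, 0.981, 0.001], [-0.0, 0.001, -1.0]]
ft_force: [-0.1, -0.3, -0.9]
gripper_width: 8.1
grip_force: 60.5
```

```bash
python3 -c "
from h import *
print(monitor.sense()['ft_force']);go(455,214.3,120,101.2)
p=cap('wrist')
z=monitor.sense()['tool_pos'][2]-20
ov(p,'w15.png',(456.3,214),11.2,[(0,12,109),(0,-12,109)],176,180,160,120,5)"
```

```text
[-0.06370561 -0.34558545 -0.91958606]
t=27.7 pos [454.4 215.4 137.2] yaw 101.33 w 8.1 -> tx -0.0007 ty -0.0024 tz 0.0344 roll 0.0042 q6 1.29
```

View pics/w15.png

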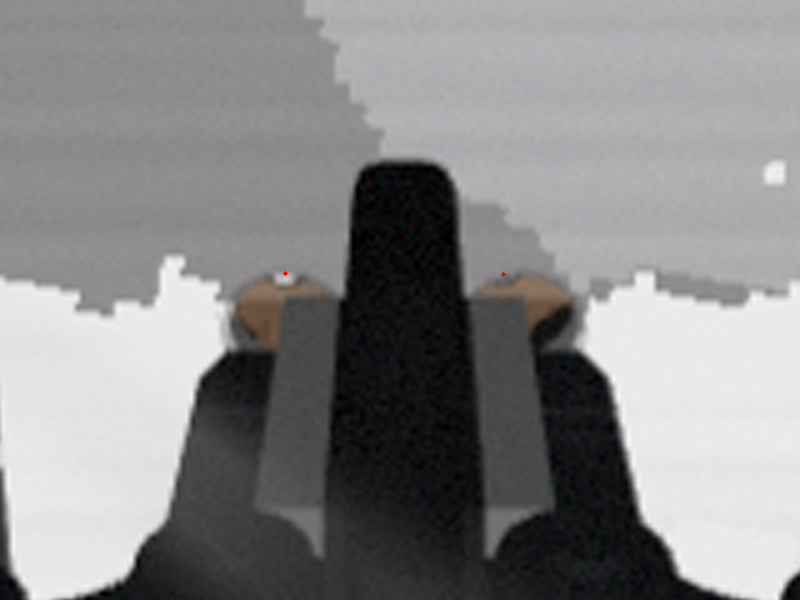

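Request:
step_arm(commands=[{"tx": -0.0007,"ty": -0.0024,"tz": 0,"roll": 0.003,"gripper": 0},{"tx": -0.0007,"ty": -0.0024,"tz": 0.006,"roll": 0.003,"gripper": 0},{"tx": -0.0007,"ty": -0.0024,"tz": 0.012,"roll": 0.003,"gripper": 0},{"tx": -0.0007,"ty": -0.0024,"tz": 0.018,"roll": 0.003,"gripper": 0},{"tx": -0.0007,"ty": -0.0024,"tz": 0.024,"roll": 0.003,"gripper": 0},{"tx": -0.0007,"ty": -0.0024,"tz": 0.024,"roll": 0.003,"gripper": 0}])

```text
time: 28.5
tool_pos: [454.9, 213.1, 124.7]
ee_rot: [[-0.981, -0.193, -0.001], [-0.193, 0.981, -0.0], [0.001, -0.0, -1.0]]
ft_force: [0.7, 0.4, -1.2]
gripper_width: 8.7
grip_force: 60.5
```

```bash
python3 -c "
from h import *
print(monitor.sense()['ft_force'],monitor.sense()['wrist_torque']);go(455,214.3,118,101.2)"
```

```text
[ 0.67325706  0.36981872 -1.15599583] [ 0.02396637 -0.03352589 -0.03922163]
t=28.5 pos [454.9 213.1 124.7] yaw 101.15 w 8.7 -> tx -0.0006 ty 0.0024 tz 0.0133 roll -0.0017 q6 1.29
```

Request:
step_arm(commands=[{"tx": 0,"ty": 0.0012,"tz": 0.004,"roll": 0,"gripper": 0},{"tx": 0,"ty": 0.0012,"tz": 0.008,"roll": 0,"gripper": 0},{"tx": 0,"ty": 0.0012,"tz": 0.012,"roll": 0,"gripper": 0},{"tx": 0,"ty": 0.0012,"tz": 0.016,"roll": 0,"gripper": 0},{"tx": 0,"ty": 0.0012,"tz": 0.016,"roll": 0,"gripper": 0}])

```text
time: 29.12
tool_pos: [454.9, 213.7, 116.8]
ee_rot: [[-0.981, -0.193, -0.0], [-0.193, 0.981, -0.0], [0.0, -0.0, -1.0]]
ft_force: [-0.7, -0.1, -1.6]
gripper_width: 8.4
grip_force: 60.5
```

Request:
step_arm(commands=[{"tx": 0,"ty": 0,"tz": 0.002,"roll": 0,"gripper": 0},{"tx": 0,"ty": 0,"tz": 0.004,"roll": 0,"gripper": 0},{"tx": 0,"ty": 0,"tz": 0.005,"roll": 0,"gripper": 0},{"tx": 0,"ty": 0,"tz": 0.005,"roll": 0,"gripper": 0}])

```text
time: 29.62
tool_pos: [455.0, 213.8, 114.6]
ee_rot: [[-0.981, -0.193, 0.0], [-0.193, 0.981, 0.0], [-0.0, 0.0, -1.0]]
ft_force: [-0.9, -1.2, 2.4]
gripper_width: 8.5
grip_force: 60.9
```

Request:
step_arm(commands=[{"tx": 0,"ty": 0,"tz": 0,"roll": 0,"gripper": 0.2},{"tx": 0,"ty": 0,"tz": 0,"roll": 0,"gripper": 0.4},{"tx": 0,"ty": 0,"tz": 0,"roll": 0,"gripper": 0.4},{"tx": 0,"ty": 0,"tz": -0.04,"roll": 0,"gripper": 0.4},{"tx": 0,"ty": 0,"tz": -0.12,"roll": 0,"gripper": 0.4},{"tx": 0,"ty": 0,"tz": -0.22,"roll": 0,"gripper": 0.4},{"tx": 0.1,"ty": 0,"tz": -0.26,"roll": 0,"gripper": 0.5},{"tx": 0.2,"ty": 0,"tz": -0.26,"roll": 0,"gripper": 0.6},{"tx": 0.2,"ty": 0,"tz": -0.26,"roll": 0,"gripper": 0.6},{"tx": 0.2,"ty": 0,"tz": -0.26,"roll": 0,"gripper": 0.6}])

```text
time: 30.88
tool_pos: [357.3, 194.6, 244.9]
ee_rot: [[-0.981, -0.194, 0.001], [-0.194, 0.981, 0.001], [-0.001, 0.001, -1.0]]
ft_force: [0.9, -0.2, 0.6]
gripper_width: 51.0
grip_force: 0.0
```

Run:
```python
from h import *
p=cap('wrist');np.savez('p16.npz',K=p['K'],T=p['world_from_camera'],im=p['pixels'])
for n in('bottle_a','plate','carrier'):
  for d in finder.find_in(n,p): print(n,np.round(d['bbox']),round(d['score'],2))
# predicted plate bbox if seated, and post
th=np.radians(11.2);c,s=np.cos(th),np.sin(th)
w=lambda x,y,z:np.round(proj(p,[456.3+c*x-s*y,214+s*x+c*y,z]))
print('plate pred',[w(x,y,z).tolist() for x,y,z in((-42,42,102),(-42,-42,102),(42,42,102),(42,-42,102))],'post',w(-70,0,110),'hub bar',w(-20,0,132),w(20,0,132))
t=cap('top')
for d in finder.find_in('plate',t): print('top plate',np.round(d['bbox']),round(d['score'],2))
print([np.round(proj(t,[456.3+c*x-s*y,214+s*x+c*y,102])).tolist() for x in(-42,42) for y in(-42,42)])
go(456.3-70*c,214-70*s,160,101.2)
```

```text
bottle_a [210. 198. 253. 234.] 0.86
bottle_a [210. 270. 239. 289.] 0.62
plate [213. 234. 303. 314.] 0.72
plate [207. 198. 251. 235.] 0.69
plate [206. 175. 312. 290.] 0.19
carrier [200. 171. 313. 284.] 0.98
carrier [195. 291. 310. 365.] 0.37
carrier [214. 233. 302. 314.] 0.23
plate pred [[302.0, 236.0], [211.0, 236.0], [299.0, 312.0], [215.0, 312.0]] post [257. 211.] hub bar [257. 274.] [257. 313.]
top plate [239. 224. 270. 260.] 0.78
[[269.0, 254.0], [241.0, 259.0], [263.0, 226.0], [235.0, 231.0]]
t=31.2 pos [357.3 194.4 244.2] yaw 101.12 w 51.2 -> tx -0.0619 ty 0.0001 tz 0.1683 roll -0.0027 q6 1.15
```

```bash
cat > fit.py <<'E'
from h import *
from scipy.optimize import minimize
p=cap('wrist');s=monitor.sense();R=np.array(s['ee_rot']);T=np.array(p['world_from_camera'])
rel_p=R.T@(T[:3,3]-s['tool_pos']);rel_R=R.T@T[:3,:3]
psi=np.radians(98.97);R1=np.array([[np.cos(psi+np.pi/2),np.cos(psi),0],[np.sin(psi+np.pi/2),np.sin(psi),0],[0,0,-1]])
T1=np.eye(4);T1[:3,:3]=R1@rel_R;T1[:3,3]=np.array([429.4,206.,331.2])+R1@rel_p
q={'K':p['K'],'world_from_camera':T1}
g=cv2.cvtColor(cv2.imread('pics/w1.png'),cv2.COLOR_BGR2GRAY)
E=cv2.Canny(g,50,120);D=cv2.distanceTransform(255-E,cv2.DIST_L2,5)
L=lambda a,b,n=60:np.linspace(a,b,n)
def rect(x,y,z): return np.vstack([L((-x,-y,z),(x,-y,z)),L((-x,y,z),(x,y,z)),L((-x,-y,z),(-x,y,z)),L((x,-y,z),(x,y,z))])
k=np.linspace(0,2*np.pi,40)
circ=lambda y:np.c_[-6+8*np.cos(k),y+8*np.sin(k),62+0*k]
M={'carrier':np.vstack([rect(60,60,36),rect(56,56,36)]),
'dock':np.vstack([L((20,75,62),(198,75,62)),L((20,-75,62),(198,-75,62)),L((198,-75,62),(198,75,62)),circ(73),circ(-73)])}
def cost(v,m,cap_=6):
    c,s=np.cos(v[2]/50),np.sin(v[2]/50)
    W=np.c_[v[0]+c*m[:,0]-s*m[:,1],v[1]+s*m[:,0]+c*m[:,1],m[:,2]]
    Ti=np.linalg.inv(T1);C=W@Ti[:3,:3].T+Ti[:3,3];u=C@np.array(q['K']).T;u=u[:,:2]/u[:,2:]
    d=cv2.remap(D,u[:,0].astype(np.float32).reshape(-1,1),u[:,1].astype(np.float32).reshape(-1,1),cv2.INTER_LINEAR,borderValue=20)
    return np.minimum(d,cap_).mean()
for n,v0 in(('carrier',(456,214,np.radians(11.2)*50)),('dock',(548,209,np.radians(8.4)*50))):
    best=[]
    for dx in(-6,-3,0,3,6):
        for dy in(-6,-3,0,3,6):
            for da in(-1.5,0,1.5):
                r=minimize(cost,np.add(v0,(dx,dy,da)),args=(M[n],),method='Nelder-Mead',options={'maxiter':120});best.append((r.fun,*r.x[:2],np.degrees(r.x[2]/50)))
    best.sort();print(n,[np.round(b,2).tolist() for b in best[:40:8]])
E
python3 fit.py
```

```text
carrier [[1.01, 455.66, 213.62, 11.39], [1.01, 455.69, 213.62, 11.43], [1.01, 455.7, 213.6, 11.47], [1.01, 455.69, 213.6, 11.45], [1.01, 455.71, 213.64, 11.53]]
dock [[0.39, 544.03, 208.06, 8.23], [0.39, 544.04, 208.1, 8.23], [0.39, 544.06, 208.11, 8.23], [0.39, 544.07, 208.11, 8.23], [0.39, 544.08, 208.07, 8.26]]
```

```bash
python3 -c "
from h import *
go(387.5,200.2,70,101.3)"
```

```text
t=31.2 pos [357.2 194.4 244.2] yaw 101.12 w 51.1 -> tx -0.0618 ty -0.0002 tz 0.3483 roll -0.0059 q6 1.15
```

Request:
step_arm(commands=[{"tx": -0.0618,"ty": 0,"tz": 0.06,"roll": -0.006,"gripper": 0.6},{"tx": -0.0618,"ty": 0,"tz": 0.16,"roll": -0.006,"gripper": 0.6},{"tx": -0.0618,"ty": 0,"tz": 0.24,"roll": -0.006,"gripper": 0.6},{"tx": -0.0618,"ty": 0,"tz": 0.3,"roll": -0.006,"gripper": 0.6},{"tx": -0.0618,"ty": 0,"tz": 0.348,"roll": -0.006,"gripper": 0.6},{"tx": -0.0618,"ty": 0,"tz": 0.348,"roll": -0.006,"gripper": 0.6},{"tx": -0.0618,"ty": 0,"tz": 0.348,"roll": -0.006,"gripper": 0.6}])

```text
time: 32.1
tool_pos: [387.7, 200.6, 71.1]
ee_rot: [[-0.981, -0.196, 0.0], [-0.196, 0.981, 0.0], [-0.0, 0.0, -1.0]]
ft_force: [-0.4, 0.5, 1.4]
gripper_width: 51.0
grip_force: 0.0
```

```bash
python3 -c "
from h import *
print(monitor.sense()['ft_force']);go(387.5,200.2,70,101.3)"
```

```text
[-0.39328567  0.46246133  1.37789994]
t=32.1 pos [387.7 200.6  71.1] yaw 101.32 w 51.0 -> tx 0.0005 ty -0.0006 tz 0.0021 roll 0.0006 q6 1.24
```

Close on the post.

Request:
step_arm(commands=[{"tx": 0,"ty": 0,"tz": 0,"roll": 0,"gripper": 0.4},{"tx": 0,"ty": 0,"tz": 0,"roll": 0,"gripper": 0.25},{"tx": 0,"ty": 0,"tz": 0,"roll": 0,"gripper": 0},{"tx": 0,"ty": 0,"tz": 0,"roll": 0,"gripper": 0},{"tx": 0,"ty": 0,"tz": 0,"roll": 0,"gripper": 0},{"tx": 0,"ty": 0,"tz": 0,"roll": 0,"gripper": 0}])

```text
time: 32.85
tool_pos: [387.6, 200.7, 71.3]
ee_rot: [[-0.98, -0.197, 0.001], [-0.197, 0.98, 0.001], [-0.001, 0.001, -1.0]]
ft_force: [-1.7, -0.1, 7.1]
gripper_width: 15.2
grip_force: 58.4
```

```bash
python3 -c "
from h import *
print(monitor.sense()['ft_force']);go(390.6,185.9,71,98.23)"
```

```text
[-1.65113549 -0.09801149  7.12015435]
t=32.9 pos [387.6 200.7  71.3] yaw 101.34 w 15.2 -> tx -0.0001 ty -0.0303 tz 0.0005 roll 0.1036 q6 1.24
```

Request:
step_arm(commands=[{"tx": 0,"ty": -0.004,"tz": 0,"roll": 0.015,"gripper": 0},{"tx": 0,"ty": -0.009,"tz": 0,"roll": 0.03,"gripper": 0},{"tx": 0,"ty": -0.014,"tz": 0,"roll": 0.05,"gripper": 0},{"tx": 0,"ty": -0.019,"tz": 0,"roll": 0.07,"gripper": 0},{"tx": 0,"ty": -0.024,"tz": 0,"roll": 0.085,"gripper": 0},{"tx": 0,"ty": -0.028,"tz": 0,"roll": 0.1,"gripper": 0},{"tx": 0,"ty": -0.03,"tz": 0,"roll": 0.104,"gripper": 0},{"tx": 0,"ty": -0.03,"tz": 0,"roll": 0.104,"gripper": 0},{"tx": 0,"ty": -0.03,"tz": 0,"roll": 0.104,"gripper": 0}])

```text
time: 33.98
tool_pos: [391.2, 186.8, 71.3]
ee_rot: [[-0.99, -0.143, 0.002], [-0.143, 0.99, 0.002], [-0.003, 0.002, -1.0]]
ft_force: [-0.2, 3.3, 6.2]
gripper_width: 15.2
grip_force: 58.7
```

```bash
cat > chk.py <<'E'
from h import *
import sys
s=monitor.sense();print('ft',np.round(s['ft_force'],1),'grip',round(s['grip_force'],1))
t=cap('top');th=np.radians(8.23);c,sn=np.cos(th),np.sin(th)
x,y=s['tool_pos'][:2];X,Y=x+70*c,y+70*sn
for n in('plate','carrier','bottle_a','beaker'):
  print(n,[(np.round(d['bbox']).tolist(),round(d['score'],2)) for d in finder.find_in(n,t)][:5])
pr=lambda L:np.round([proj(t,[X+c*a-sn*b,Y+sn*a+c*b,z]) for a,b,z in L])
P=pr([(a,b,102) for a in(-42,42) for b in(-42,42)]);print('plate pred',P.min(0),P.max(0))
P=pr([(29,29,88),(29,-29,88),(-29,-29,88)]);print('caps pred',P.tolist())
# dock coordinates of carrier centre
d=np.array([X-544,Y-208.1]);print('carrier in dock %.1f %.1f'%(d@[c,sn],d@[-sn,c]))
E
python3 chk.py; python3 -c "
from h import *
go(611.3,217.8,71,98.23)"
```

```text
ft [-0.2  3.3  6.2] grip 58.7
plate [([242.0, 224.0, 275.0, 259.0], 0.94)]
carrier [([238.0, 218.0, 279.0, 260.0], 0.55)]
bottle_a [([239.0, 224.0, 252.0, 234.0], 0.64), ([360.0, 239.0, 376.0, 251.0], 0.61), ([266.0, 116.0, 280.0, 131.0], 0.57)]
beaker [([139.0, 222.0, 167.0, 247.0], 0.96), ([239.0, 227.0, 250.0, 234.0], 0.52)]
plate pred [242. 225.] [274. 257.]
caps pred [[247.0, 233.0], [266.0, 230.0], [269.0, 249.0]]
carrier in dock -84.3 0.8
t=34.2 pos [391.2 186.8  71.3] yaw 98.24 w 15.4 -> tx -0.4446 ty -0.0017 tz 0.0016 roll 0.0004 q6 1.23
```

Request:
step_arm(commands=[{"tx": -0.015,"ty": -0.001,"tz": 0,"roll": 0,"gripper": 0},{"tx": -0.03,"ty": -0.0017,"tz": 0,"roll": 0,"gripper": 0},{"tx": -0.045,"ty": -0.0017,"tz": 0,"roll": 0,"gripper": 0},{"tx": -0.06,"ty": -0.0017,"tz": 0,"roll": 0,"gripper": 0},{"tx": -0.075,"ty": -0.0017,"tz": 0,"roll": 0,"gripper": 0},{"tx": -0.09,"ty": -0.0017,"tz": 0,"roll": 0,"gripper": 0},{"tx": -0.105,"ty": -0.0017,"tz": 0,"roll": 0,"gripper": 0},{"tx": -0.12,"ty": -0.0017,"tz": 0,"roll": 0,"gripper": 0}])

```text
time: 35.22
tool_pos: [447.1, 193.0, 71.3]
ee_rot: [[-0.99, -0.143, -0.005], [-0.143, 0.99, -0.001], [0.005, -0.0, -1.0]]
ft_force: [-13.6, -1.5, 21.9]
gripper_width: 15.2
grip_force: 60.8
```

```bash
python3 chk.py; python3 -c "
from h import *
go(611.3,217.8,71,98.23)"
```

```text
ft [-13.6  -1.5  21.9] grip 60.8
plate [([241.0, 205.0, 271.0, 237.0], 0.97)]
carrier [([235.0, 202.0, 275.0, 238.0], 0.72)]
bottle_a [([238.0, 208.0, 247.0, 215.0], 0.62), ([260.0, 203.0, 272.0, 214.0], 0.58), ([263.0, 113.0, 276.0, 132.0], 0.56), ([357.0, 241.0, 375.0, 250.0], 0.47)]
beaker [([134.0, 222.0, 167.0, 250.0], 0.76)]
plate pred [240. 206.] [272. 238.]
caps pred [[245.0, 214.0], [264.0, 211.0], [267.0, 230.0]]
carrier in dock -28.1 -1.1
t=35.5 pos [448.7 193.2  71.3] yaw 98.20 w 15.0 -> tx -0.3290 ty 0.0023 tz -0.0000 roll -0.0010 q6 1.29
```

Request:
step_arm(commands=[{"tx": -0.015,"ty": 0.001,"tz": -0.0006,"roll": 0,"gripper": 0},{"tx": -0.03,"ty": 0.002,"tz": -0.001,"roll": 0,"gripper": 0},{"tx": -0.045,"ty": 0.002,"tz": -0.001,"roll": 0,"gripper": 0},{"tx": -0.06,"ty": 0.002,"tz": -0.001,"roll": 0,"gripper": 0},{"tx": -0.075,"ty": 0.002,"tz": -0.001,"roll": 0,"gripper": 0},{"tx": -0.09,"ty": 0.002,"tz": -0.001,"roll": 0,"gripper": 0}])

```text
time: 36.22
tool_pos: [492.5, 200.3, 71.3]
ee_rot: [[-0.99, -0.142, -0.003], [-0.142, 0.99, -0.001], [0.003, -0.0, -1.0]]
ft_force: [-8.2, -0.8, 11.4]
gripper_width: 15.7
grip_force: 59.5
```

```bash
python3 chk.py; python3 -c "
from h import *
go(611.3,217.8,71,98.23)"
```

```text
ft [-8.2 -0.8 11.4] grip 59.5
plate [([242.0, 191.0, 267.0, 216.0], 0.97)]
carrier [([233.0, 185.0, 269.0, 214.0], 0.81)]
bottle_a [([267.0, 114.0, 279.0, 132.0], 0.66), ([233.0, 186.0, 272.0, 218.0], 0.6), ([235.0, 191.0, 244.0, 202.0], 0.57), ([360.0, 241.0, 376.0, 251.0], 0.49), ([258.0, 190.0, 270.0, 197.0], 0.35)]
beaker [([137.0, 222.0, 165.0, 251.0], 0.61)]
plate pred [237. 191.] [269. 223.]
caps pred [[242.0, 199.0], [261.0, 196.0], [264.0, 215.0]]
carrier in dock 17.9 -0.4
t=36.5 pos [493.9 200.5  71.3] yaw 98.17 w 15.5 -> tx -0.2373 ty 0.0009 tz 0.0005 roll -0.0019 q6 1.32
```

Request:
step_arm(commands=[{"tx": -0.018,"ty": 0.001,"tz": 0,"roll": 0,"gripper": 0},{"tx": -0.036,"ty": 0.001,"tz": 0,"roll": 0,"gripper": 0},{"tx": -0.054,"ty": 0.001,"tz": 0,"roll": 0,"gripper": 0},{"tx": -0.072,"ty": 0.001,"tz": 0,"roll": 0,"gripper": 0},{"tx": -0.09,"ty": 0.001,"tz": 0,"roll": 0,"gripper": 0},{"tx": -0.108,"ty": 0.001,"tz": 0,"roll": 0,"gripper": 0},{"tx": -0.126,"ty": 0.001,"tz": 0,"roll": 0,"gripper": 0},{"tx": -0.144,"ty": 0.001,"tz": 0,"roll": 0,"gripper": 0},{"tx": -0.162,"ty": 0.001,"tz": 0,"roll": 0,"gripper": 0},{"tx": -0.18,"ty": 0.001,"tz": 0,"roll": 0,"gripper": 0},{"tx": -0.198,"ty": 0.001,"tz": 0,"roll": 0,"gripper": 0},{"tx": -0.21,"ty": 0.001,"tz": 0,"roll": 0,"gripper": 0}])

```text
time: 37.98
tool_pos: [596.9, 215.8, 71.4]
ee_rot: [[-0.99, -0.142, -0.003], [-0.142, 0.99, -0.001], [0.003, -0.0, -1.0]]
ft_force: [-7.9, -0.1, 9.9]
gripper_width: 15.2
grip_force: 59.3
```

```bash
python3 chk.py; python3 -c "
from h import *
go(611.3,217.8,71,98.23)"
```

```text
ft [-7.9 -0.1  9.9] grip 59.3
plate []
carrier []
bottle_a [([266.0, 114.0, 278.0, 132.0], 0.78), ([359.0, 238.0, 376.0, 252.0], 0.55)]
beaker [([137.0, 220.0, 167.0, 246.0], 0.79)]
plate pred [232. 157.] [264. 188.]
caps pred [[237.0, 165.0], [256.0, 162.0], [259.0, 181.0]]
carrier in dock 123.4 0.1
t=38.2 pos [597.7 215.9  71.4] yaw 98.17 w 15.4 -> tx -0.0275 ty -0.0001 tz 0.0007 roll -0.0019 q6 1.38
```

Request:
step_arm(commands=[{"tx": -0.008,"ty": 0,"tz": 0,"roll": 0,"gripper": 0},{"tx": -0.016,"ty": 0,"tz": 0,"roll": 0,"gripper": 0},{"tx": -0.022,"ty": 0,"tz": 0,"roll": 0,"gripper": 0},{"tx": -0.026,"ty": 0,"tz": 0,"roll": 0,"gripper": 0},{"tx": -0.026,"ty": 0,"tz": 0,"roll": 0,"gripper": 0}])

```text
time: 38.85
tool_pos: [609.9, 217.7, 71.4]
ee_rot: [[-0.99, -0.142, -0.002], [-0.142, 0.99, -0.0], [0.002, -0.0, -1.0]]
ft_force: [-5.1, -1.1, 7.5]
gripper_width: 15.4
grip_force: 59.0
```

Request:
step_arm(commands=[{"tx": -0.003,"ty": 0,"tz": 0,"roll": 0,"gripper": 0},{"tx": -0.006,"ty": 0,"tz": 0,"roll": 0,"gripper": 0},{"tx": -0.006,"ty": 0,"tz": 0,"roll": 0,"gripper": 0}])

```text
time: 39.22
tool_pos: [612.8, 218.1, 71.4]
ee_rot: [[-0.99, -0.142, -0.002], [-0.142, 0.99, -0.0], [0.002, -0.0, -1.0]]
ft_force: [-5.6, -0.7, 8.0]
gripper_width: 15.6
grip_force: 59.1
```

Request:
step_arm(commands=[{"tx": -0.003,"ty": 0,"tz": 0,"roll": 0,"gripper": 0},{"tx": -0.006,"ty": 0,"tz": 0,"roll": 0,"gripper": 0},{"tx": -0.006,"ty": 0,"tz": 0,"roll": 0,"gripper": 0}])

```text
time: 39.6
tool_pos: [612.9, 218.0, 71.3]
ee_rot: [[-0.99, -0.142, -0.008], [-0.142, 0.99, -0.002], [0.008, -0.001, -1.0]]
ft_force: [-16.4, -3.2, 16.9]
gripper_width: 15.4
grip_force: 60.4
```

Request:
step_arm(commands=[{"tx": 0.004,"ty": 0,"tz": 0,"roll": 0,"gripper": 0},{"tx": 0.004,"ty": 0,"tz": 0,"roll": 0,"gripper": 0.25},{"tx": 0.004,"ty": 0,"tz": 0,"roll": 0,"gripper": 0.45},{"tx": 0.004,"ty": 0,"tz": 0,"roll": 0,"gripper": 0.5},{"tx": 0.004,"ty": 0,"tz": -0.03,"roll": 0,"gripper": 0.5},{"tx": 0.004,"ty": 0,"tz": -0.1,"roll": 0,"gripper": 0.5},{"tx": 0.004,"ty": 0,"tz": -0.2,"roll": 0,"gripper": 0.5},{"tx": 0.06,"ty": 0,"tz": -0.3,"roll": 0,"gripper": 0.5},{"tx": 0.16,"ty": 0,"tz": -0.36,"roll": 0,"gripper": 0.5},{"tx": 0.28,"ty": 0,"tz": -0.36,"roll": 0,"gripper": 0.5},{"tx": 0.3,"ty": 0,"tz": -0.36,"roll": 0,"gripper": 0.5},{"tx": 0.3,"ty": 0,"tz": -0.36,"roll": 0,"gripper": 0.5}])

```text
time: 41.1
tool_pos: [468.5, 197.8, 252.3]
ee_rot: [[-0.99, -0.143, 0.002], [-0.143, 0.99, 0.001], [-0.002, 0.001, -1.0]]
ft_force: [-0.1, -1.0, -0.5]
gripper_width: 42.6
grip_force: 0.0
```

```bash
cat > fin.py <<'E'
from h import *
s=monitor.sense();print(np.round(s['tool_pos'],1),np.round(s['ft_force'],1))
th=np.radians(8.23);c,sn=np.cos(th),np.sin(th)
for cam in('wrist','top'):
    p=cap(cam,'fin_'+cam+'.png')
    for n in('plate','carrier','bottle_a','dock','beaker'):
        print(cam,n,[(np.round(d['bbox']).tolist(),round(d['score'],2)) for d in finder.find_in(n,p)][:5])
    w=lambda a,b,z:np.round(proj(p,[544+c*a-sn*b,208.1+sn*a+c*b,z]))
    P=np.array([w(138+a,b,102) for a in(-42,42) for b in(-42,42)]);print('plate pred',P.min(0),P.max(0))
    P=np.array([w(138+a,b,36) for a in(-60,60) for b in(-60,60)]);print('carrier pred',P.min(0),P.max(0))
    print('caps',[w(138+a,b,92).tolist() for a,b in((29,29),(29,-29),(-29,-29))])
    # dark flaps: compare mean grey along the shut flap top line and along the opened one
    g=cv2.cvtColor(p['pixels'],cv2.COLOR_RGB2GRAY)
    for nm,L in(('shut',[(6,y,40) for y in range(-60,61,10)]),('openL',[(x,66,40) for x in range(14,70,10)]),('openR',[(x,-66,40) for x in range(14,70,10)]),('floor ahead',[(30,y,0) for y in range(-50,51,10)])):
        print(nm,[int(g[int(v),int(u)]) if 0<=v<384 and 0<=u<512 else -1 for u,v in (w(*l) for l in L)])
E
python3 fin.py
```

```text
[468.5 197.8 252.3] [-0.1 -1.  -0.5]
wrist plate [([217.0, 326.0, 295.0, 368.0], 0.58)]
wrist carrier [([208.0, 256.0, 306.0, 366.0], 0.72)]
wrist bottle_a [([215.0, 284.0, 251.0, 326.0], 0.76), ([261.0, 322.0, 295.0, 362.0], 0.6)]
wrist dock [([183.0, 197.0, 334.0, 366.0], 0.88)]
wrist beaker [([489.0, 174.0, 510.0, 224.0], 0.65)]
plate pred [216. 330.] [296. 391.]
carrier pred [207. 280.] [306. 358.]
caps [[282.0, 375.0], [231.0, 375.0], [230.0, 334.0]]
shut [49, 48, 51, 52, 49, 49, 196, 52, 58, 49, 55, 53, 55]
openL [98, 132, 73, 22, 13, 13]
openR [85, 127, 75, 70, 59, 60]
floor ahead [53, 54, 53, 51, 49, 189, 41, 54, 56, 52, 58]
top plate [([232.0, 149.0, 265.0, 186.0], 0.56)]
top carrier [([227.0, 148.0, 267.0, 193.0], 0.79)]
top bottle_a [([358.0, 241.0, 377.0, 251.0], 0.66), ([268.0, 113.0, 279.0, 132.0], 0.58)]
top dock [([216.0, 146.0, 283.0, 220.0], 0.97)]
top beaker [([137.0, 221.0, 168.0, 247.0], 0.6)]
plate pred [232. 152.] [263. 183.]
carrier pred [227. 150.] [269. 192.]
caps [[237.0, 160.0], [255.0, 158.0], [258.0, 176.0]]
shut [66, 13, 52, 25, 70, 40, 153, 57, 114, 77, 105, 111, 79]
openL [177, 179, 191, 181, 177, 168]
openR [169, 170, 168, 167, 156, 157]
floor ahead [167, 171, 168, 165, 165, 167, 177, 184, 184, 182, 184]
```

```bash
cat > fit2.py <<'E'
from h import *
from scipy.optimize import minimize
p=cap('wrist');T1=np.array(p['world_from_camera']);g=cv2.cvtColor(p['pixels'],cv2.COLOR_RGB2GRAY)
D=cv2.distanceTransform(255-cv2.Canny(g,50,120),cv2.DIST_L2,5)
L=lambda a,b,n=60:np.linspace(a,b,n);k=np.linspace(0,2*np.pi,40)
circ=lambda y:np.c_[-6+8*np.cos(k),y+8*np.sin(k),62+0*k]
M={'dock':np.vstack([L((20,75,62),(140,75,62)),L((20,-75,62),(140,-75,62)),circ(73),circ(-73)]),
'carrier':np.vstack([L((-60,-60,36),(-60,60,36)),L((-60,60,36),(-20,60,36),20),L((-60,-60,36),(-20,-60,36),20)]),
'plate':np.vstack([L((-42,-42,102),(-42,42,102)),L((-42,42,102),(-10,42,102),20),L((-42,-42,102),(-10,-42,102),20)])}
def cost(v,m):
    c,s=np.cos(v[2]/50),np.sin(v[2]/50)
    W=np.c_[v[0]+c*m[:,0]-s*m[:,1],v[1]+s*m[:,0]+c*m[:,1],m[:,2]]
    Ti=np.linalg.inv(T1);C=W@Ti[:3,:3].T+Ti[:3,3];u=C@np.array(p['K']).T;u=(u[:,:2]/u[:,2:]).astype(np.float32)
    return np.minimum(cv2.remap(D,u[:,:1],u[:,1:],cv2.INTER_LINEAR,borderValue=20),6).mean()
a=np.radians(8.23)*50;out={}
for n,v0 in(('dock',(544,208.1,a)),('carrier',(680.6,227.9,a)),('plate',(680.6,227.9,a))):
    b=min((minimize(cost,np.add(v0,(dx,dy,da)),args=(M[n],),method='Nelder-Mead') for dx in(-4,0,4) for dy in(-4,0,4) for da in(-1.5,0,1.5)),key=lambda r:r.fun)
    out[n]=b.x;print(n,round(b.fun,2),np.round(b.x[:2],1),round(np.degrees(b.x[2]/50),2))
d=out['dock'];c,s=np.cos(d[2]/50),np.sin(d[2]/50)
for n in('carrier','plate'):
    e=out[n][:2]-d[:2];print(n,'in dock',np.round([e@[c,s],e@[-s,c]],1))
E
python3 fit2.py
```

```text
dock 2.25 [545.1 208.4] 8.31
carrier 0.81 [715.2 227.8] 8.19
plate 0.13 [680.6 226.7] 8.19
carrier in dock [171.2  -5.3]
plate in dock [136.8  -1.4]
```

```bash
python3 -c "
from h import *
print(order.job_done())"
```

```text
the job is handed in; nothing more can be done
None
```

The job is handed in. The three brown bottles stand in their own cells, the plate is seated on the hub, and the carrier was slid in until it met the end wall. Both flaps read as shut and the beaker is untouched. I had used up my 14 views, so I checked the end state only by measurement: the plate fit put the carrier 1–2 mm from its home position, and a direct fit of the carrier itself failed.

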